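# Clockwork curing chute: load, wind, catch the castings

## Task

Cure this batch of resin castings: load every casting from the blue mat onto the shut curing chute, then wind the chute's brass key clockwise fully to its stop (it needs several part turns). Before the clockwork has raised the gate, take the red cup by its grip and hold it up off the bench under the chute's lip until all the castings have slid into it, letting none fall on the bench; then stand the cup upright, wholly on the round cork mat, with all the castings in it, and leave the other things alone.

Things in the scene. Friction and masses are not known exactly. Their poses are not given: they have to be found in the camera images.
- chute: Fixed curing chute with violet light strips: slippery channel sloping 28 degrees, 250 mm long, 50 mm wide inside, walls 16 mm high. Origin: on the bench below it, z up. In its frame the channel runs along y at x = 0; floor height z = 0.165 + 0.532 (y + 0.090), from the open lip (y -0.090) up to the closed end (y 0.130). Gate at y -0.071. A 12 mm base plate lies below, y -0.065 to 0.135.
- lip (a point): Middle of the chute floor at its low open end, 165 mm above the bench; castings leave towards the chute frame's -y and fall 0 to 50 mm beyond it at 25 mm below. The space under it is free above the base plate.
- gate (a joint): Orange gate across the chute between two 60 mm posts: 0 shut, 0.038 m fully raised. Clockwork alone raises it, slowly, as the key's spring drives it: with the key fully wound it frees the castings (at about 0.021) some 20 to 30 s later, rises on and stays up; wound less it takes longer or stays too low. It creeps up already during winding. Not to be moved by hand.
- key (a joint): Brass winding key on the blue clockwork box beside the chute: turned from its stop, in rad, growing clockwise seen from above; 0 unwound, 3.3 at the wound stop (a little over half a turn). Stiff (up to 0.3 N m) and sprung, but held by a ratchet where it is left.
- key_grip (a point): Centre of the key's upright flat bow, on the vertical turning axis, 114 mm above the bench (chute frame x -0.15, y -0.06). The bow is 46 mm wide (along this frame's x, which turns with the key), 10 mm thick (along y) and 36 mm tall (96 to 132 mm above the bench); the box below is 80 x 80 x 75 mm. At key = 0 the frame is parallel to the chute's.
- cup: Loose red catch cup, 90 g: round, 90 mm tall, 90 mm across the foot, 112 mm across the rim outside, wall 3 mm, floor 5 mm, with a white upright grip at its -y side. Origin: centre of the underside, z up.
- cup_rim (a point): Centre of the cup's mouth, 90 mm above its origin.
- cup_grip (a point): Point in the cup's white grip at which to hold it from above: cup frame x 0, y -0.085, z 0.086. The grip is upright, 12 mm thick (along the cup's x), 22 mm deep (along y), and spans 52 to 108 mm above the cup's underside.
- cast0: Loose orange resin casting (chunky disc, drawer-knob blank), 34 mm across, 22 mm tall, 28 g, white dot on top; it starts upright on the light-blue mat. Origin: centre of the underside. May be absent.
- cast1: Loose teal resin casting (chunky disc, drawer-knob blank), 34 mm across, 22 mm tall, 28 g, white dot on top; it starts upright on the light-blue mat. Origin: centre of the underside. May be absent.
- cast2: Loose magenta resin casting (chunky disc, drawer-knob blank), 34 mm across, 22 mm tall, 28 g, white dot on top; it starts upright on the light-blue mat. Origin: centre of the underside. May be absent.
- cast3: Loose yellow resin casting (chunky disc, drawer-knob blank), 34 mm across, 22 mm tall, 28 g, white dot on top; it starts upright on the light-blue mat. Origin: centre of the underside. May be absent.
- mould_mat: Light-blue silicone mat, fixed, 170 x 150 x 4 mm, on which the castings start; origin: centre of its underside.
- cork_mat: Fixed round cork mat, 140 mm across, 4 mm thick, where the full cup belongs; origin: centre of its underside.
- jar_green: Bystander: small green pigment jar, 40 mm across, 60 mm tall. To be left alone.
- jar_white: Bystander: small white pigment jar with a blue label, 40 mm across, 70 mm tall. To be left alone.
- tape: Bystander: grey roll of tape lying flat, 80 mm across, 22 mm tall. To be left alone.
- driver: Bystander: blue-handled screwdriver lying on the bench; origin under its middle. To be left alone.
- mix_cup: Bystander: clear mixing cup, 70 mm across, 85 mm tall. To be left alone.
- load_spot (a point): Point on the middle of the chute floor (chute frame y 0.070, 250 mm above the bench), a good place to let castings go: they slide from here down to the gate and queue behind it. Axes parallel to the chute's.
- cast0_mid (a point): Centre of cast0, 11 mm above its origin along its axis.
- cast1_mid (a point): Centre of cast1, 11 mm above its origin along its axis.
- cast2_mid (a point): Centre of cast2, 11 mm above its origin along its axis.
- cast3_mid (a point): Centre of cast3, 11 mm above its origin along its axis.

How it is judged (in metres and radians):
On the way, in this order (a step that is already met when the one before it is completed fails the run):
1. every casting lies at rest on the chute up-slope of the shut gate, the key not yet wound (x of cast0 in the frame of chute between -0.031 and 0.031 m and y of cast0 in the frame of chute between -0.071 and 0.135 m and z of each of cast0, cast1, cast2, cast3 in the frame of chute above 0.165 m and linear speed of each of cast0, cast1, cast2, cast3 below 0.05 m/s and x of cast1 in the frame of chute between -0.031 and 0.031 m and y of cast1 in the frame of chute between -0.071 and 0.135 m and x of cast2 in the frame of chute between -0.031 and 0.031 m and y of cast2 in the frame of chute between -0.071 and 0.135 m and x of cast3 in the frame of chute between -0.031 and 0.031 m and y of cast3 in the frame of chute between -0.071 and 0.135 m and value of joint gate below 0.007 m and value of joint key below 2 rad), for 0.2 s.
2. the key is wound to its stop (above 3.1 rad) (value of joint key above 3.1 rad and value of joint gate below 0.018 m), for 0.1 s.
3. the cup is held in the fingers under the lip, off the bench, before the gate lets the castings go (height (world z) of cup above 0.02 m and horizontal distance between cup_rim and lip below 0.06 m and z of cup_rim in the frame of lip below 0 m and contact force between the fingers and cup above 0.5 N and value of joint gate below 0.0225 m), for 0.2 s.
4. all castings are in the cup while it is still held up at the lip (horizontal distance between each of cast0_mid, cast1_mid, cast2_mid, cast3_mid and cup below 0.05 m and z of cast0_mid in the frame of cup between -0.002 and 0.088 m and z of cast1_mid in the frame of cup between -0.002 and 0.088 m and z of cast2_mid in the frame of cup between -0.002 and 0.088 m and z of cast3_mid in the frame of cup between -0.002 and 0.088 m and height (world z) of cup above 0.02 m and horizontal distance between cup_rim and lip below 0.1 m and contact force between the fingers and cup above 0.5 N), for 0.2 s.
At the end, for the whole second after the job is handed in: Cup at rest and upright (within 0.1 rad) on the cork mat, its foot wholly on it (centres within 22 mm), all present castings inside the cup (horizontal distance between each of cast0_mid, cast1_mid, cast2_mid, cast3_mid and cup below 0.05 m and z of cast0_mid in the frame of cup between -0.002 and 0.088 m and z of cast1_mid in the frame of cup between -0.002 and 0.088 m and z of cast2_mid in the frame of cup between -0.002 and 0.088 m and z of cast3_mid in the frame of cup between -0.002 and 0.088 m and horizontal distance between cup and cork_mat below 0.022 m and angle between cup's own z axis and vertical below 0.1 rad and height (world z) of cup below 0.01 m and linear speed of cup below 0.02 m/s); the robot touches nothing.
It fails at once if a casting falls to the bench after the gate has begun to open (value of joint gate above 0.012 m and ((height (world z) of cast0 below 0.03 m and horizontal distance between cast0 and cup above 0.06 m) or (height (world z) of cast1 below 0.03 m and horizontal distance between cast1 and cup above 0.06 m) or (height (world z) of cast2 below 0.03 m and horizontal distance between cast2 and cup above 0.06 m) or (height (world z) of cast3 below 0.03 m and horizontal distance between cast3 and cup above 0.06 m))).
It fails at once if a bystander is moved more than 30 mm (distance of any of jar_green, jar_white, tape, driver, mix_cup from where it was at the start of the episode above 0.03 m).
Of cast0, cast1, cast2, cast3 only 2 to 4 are there at a start; the rules pass over those that are not, and their reading is None.
At some moment in a run one of cup may be knocked a few centimetres aside while the robot is not near it.
It also fails if it takes over 210 s, if anything falls off the work surface, if the arm or the gripper's body presses on something with over 40 N, if the wrist force passes 120 N, or if a joint passes its speed limit or range.

## Robot

A 6-joint arm with a two-finger parallel gripper is mounted at the origin on the work surface. World frame = base frame: x ahead of the robot, y to its left, z up, the work surface at z = 0. Lengths are in m, angles in degrees, forces in N, time in s.
With the tool pointing down it reaches from about 0.3 to 0.825 m from the base axis. Payload 5.4 kg.
Tool frame: the origin (TCP) lies midway between the tips of the shut fingers; the grasp point (between the pads) lies 19 mm behind it (r.hold_point_z is the distance from the TCP to the grasp point, in m); z points along the fingers, x is the direction in which the jaws open and shut, and the axes are right-handed (so a half turn about z gives the same grasp; the last joint's range is limited). The gripper opens to 92 mm and grips with 3 to 60 N. Pads are 20 mm wide; open, the fingers measure 128 mm over their backs; the gripper's body (75 mm by 189 mm) begins 69 mm behind the grasp point.
Start: joints at [-86.58, 9.076, 91.501, -0, 79.423, -12.038], TCP at [0.153, -0.554, 0.215] pointing down, gripper open.
Joint ranges: [-166.64, 166.64], [-54.1, 131.32], [10.49, 154.53], [-73.88, 253.88], [9.74, 151.15], [-171.62, 171.62]. Speed limits (degrees/s): [147.25, 147.25, 180, 180, 180, 180].

## Interface

Orientations are given as [roll, pitch, yaw] about the fixed x, y, z axes, in that order (R = Rz(yaw) Ry(pitch) Rx(roll)).
In Python, from cell import r gives the robot as it stands.
- The arm moves only by the shell command python3 -m handwheel 'ROWS'. ROWS is JSON, one flat list of numbers, 7 for each row, row after row: the shift along the tool's x, y, z in mm, then the turn, a rotation vector about the tool's x, y, z in rad, then the gripper command: -1 is shut, 1 is fully open, values between are in proportion. A call has 1 to 12 rows; each row shifts and turns the pose as measured when the row begins, along the tool's axes as they then stand; what a row does not reach is not made up. A row lasts 1/12 s, in which the tool goes at most 41.7 mm and 7.16 degrees, less where a joint would pass 70% of its speed; a pose out of reach is approached as far as the arm can. A call is refused whole if a number of a shift passes 41.7 or a number of a turn 0.125, either way. A call with a gripper value outside its range is refused whole. The fingers move at their own pace and stop on an object; the grip force is fixed at half the most. Time passes only in rows, so rows that do not move let the fingers close. It gives the time, the measured TCP pose, the force and the opening at its end, in the units of the state.
- r.state(): the state, without advancing time (a new reading comes with each control period).
- r.read_camera(name): name is "side" or "top" or "wrist"; returns (picture, depth): 384x512x3 uint8, red, green, blue; 384x512 float32, m along the optical axis (not along the pixel's ray), 0 where there is no reading.
- r.get_calibration(name): a dict with "vertical_fov" (degrees; the focal length in pixels is half the picture's height over the tangent of half this angle, whatever the lens; pixels are square), "cx", "cy" (the principal point, pixels), "eye" and "orientation" of the camera in the world; the wrist camera has in their place "tool_from_camera" (4x4, takes a point from camera to tool coordinates, whose origin is the TCP and whose axes are the tool frame's). Camera axes: x right, y up, looking along -z (the intrinsics and any distortion apply to the point x, -y, -z); pixel columns grow to the right and rows downward; lengths in m; the calibration is good to about 2 mm. A picture is of the moment at which its call begins: read the wrist's pose just before it. get_calibration takes no time and is no camera call.
- r.job_done(): hands the job in, once; it reports no verdict.
The state is a dict: "t": time; "joint_pos": joint angles; "joint_velocities": joint speeds; "joint_torque": joint torques, N m; "ee_pos": TCP position; "ee_rot": TCP orientation; "force": force on the tool from outside, world axes, zero at the start; "moment": the same for the moment, N m; "opening": finger opening in m.
Only numpy, scipy, OpenCV 4.12 (cv2) and the standard library are available. Lean on these libraries where they do the work, as an engineer would, in place of code of your own. Each camera call takes 0.05 s, during which the arm holds its last target.

## Working session

There is one attempt and no reset: what is moved stays moved. The work goes in short steps, Python scripts to look and compute and a shell command to move; the robot and the scene stay as the last step left them, time stands still between calls to the robot, and variables do not carry over. Pictures are saved under pics/ and viewed, and the job is handed in when it is done.

```bash
ls; mkdir -p pics; python3 - <<'E'
from cell import r
import cv2
s=r.state(); print(s)
for n in ["side","top","wrist"]:
    p,d=r.read_camera(n); cv2.imwrite(f"pics/{n}0.png",p[:,:,::-1]); import numpy as np; np.savez(f"{n}0.npz",p=p,d=d)
    print(n,r.get_calibration(n))
E
```

```text
pics
{'t': 0.0, 'joint_pos': array([-8.65802643e+01,  9.11254370e+00,  9.15717712e+01,  2.32576827e-04,
        7.94234279e+01, -1.20408750e+01]), 'joint_velocities': array([ 0.1215365 ,  0.14703965, -0.13106964, -0.03361443, -0.02024781,
        0.03597867]), 'joint_torque': array([-9.60072030e-04, -3.85576093e+01, -3.22105336e+01,  7.00356555e-02,
        3.79576057e-02, -1.51148702e-04]), 'ee_pos': array([ 0.15319438, -0.55356554,  0.21362349]), 'ee_rot': array([-1.79977300e+02,  1.05324745e-01, -7.45394113e+01]), 'force': array([-0.31309193,  0.46708946,  0.02029221]), 'moment': array([-0.01462589,  0.03054148, -0.03376859]), 'opening': 0.09203174025696258}
side {'vertical_fov': 53.018739566815455, 'cx': 259.0593361685785, 'cy': 187.15317143551113, 'eye': array([0.14364961, 0.62526459, 0.80949382]), 'orientation': array([  47.87944053,    0.19778072, -146.06727974])}
top {'vertical_fov': 56.950229215992316, 'cx': 256.59361295746606, 'cy': 195.45867839672547, 'eye': array([0.34494545, 0.03209363, 1.23650197]), 'orientation': array([  9.73420158,  -0.91118185, -91.60829125])}
wrist {'vertical_fov': 58.582969049671505, 'cx': 263.37033436848606, 'cy': 192.22763450545398, 'tool_from_camera': array([[ 9.99999895e-01,  4.22913953e-04, -1.76762508e-04,
        -6.91510548e-04],
       [ 3.60126239e-04, -9.63471066e-01, -2.67812201e-01,
        -7.41442807e-02],
       [-2.83567079e-04,  2.67812109e-01, -9.63471117e-01,
        -1.69594259e-01],
       [ 0.00000000e+00,  0.00000000e+00,  0.00000000e+00,
         1.00000000e+00]])}
```

View pics/top0.png

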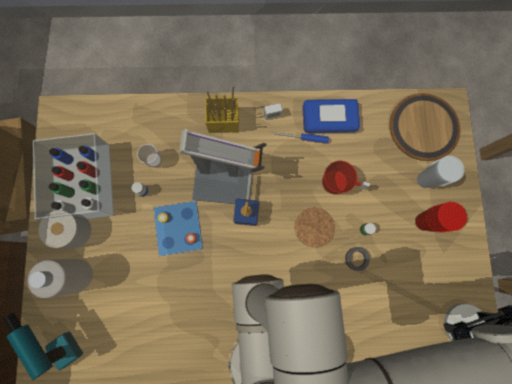

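View pics/side0.png

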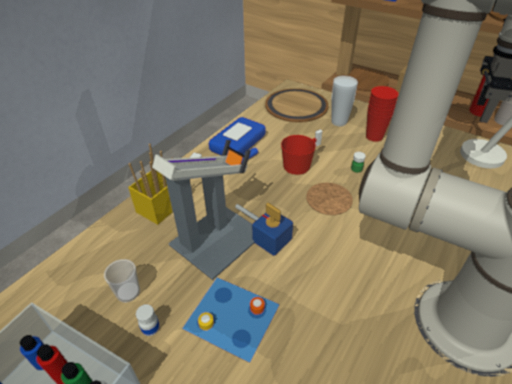

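View pics/wrist0.png

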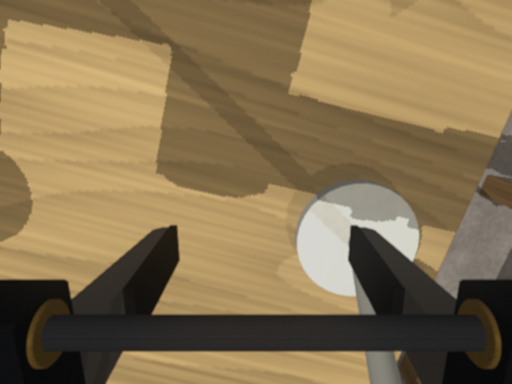

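The top view shows two castings on the mat, yellow at about (163,217) and orange at (191,239). The gate and lip are near (258,155), the key at (246,208), the red cup at (340,178) with its grip to the right, and the cork mat at (315,227). Next I'll build the measuring helpers.

```bash
cat > h.py <<'E'
import numpy as np, cv2
from scipy.spatial.transform import Rotation as Ro
from cell import r
def cam(name, st=None):
    c=r.get_calibration(name); f=192/np.tan(np.radians(c["vertical_fov"]/2))
    if name=="wrist":
        T=c["tool_from_camera"]; Rt=Ro.from_euler("xyz",st["ee_rot"],degrees=True).as_matrix()
        R=Rt@T[:3,:3]; e=Rt@T[:3,3]+st["ee_pos"]
    else:
        R=Ro.from_euler("xyz",c["orientation"],degrees=True).as_matrix(); e=np.array(c["eye"])
    return R,e,f,c["cx"],c["cy"]
def rays(C,uv):
    R,e,f,cx,cy=C; uv=np.atleast_2d(uv).astype(float)
    return np.c_[(uv[:,0]-cx)/f,-(uv[:,1]-cy)/f,-np.ones(len(uv))]@R.T
def plane(C,uv,z):
    d=rays(C,uv); return C[1]+d*((z-C[1][2])/d[:,2])[:,None]
def cloud(C,d):
    v,u=np.mgrid[:384,:512]; P=C[1]+rays(C,np.c_[u.ravel(),v.ravel()])*d.reshape(-1,1)
    return P.reshape(384,512,3)
def proj(C,P):
    R,e,f,cx,cy=C; q=(np.atleast_2d(P)-e)@R; return np.c_[cx+f*q[:,0]/-q[:,2],cy-f*q[:,1]/-q[:,2]]
def grab(name,tag=None):
    st=r.state(); p,d=r.read_camera(name)
    if tag: cv2.imwrite(f"pics/{tag}.png",p[:,:,::-1])
    return st,p,d,cam(name,st)
E
python3 - <<'E'
from h import *
for n in ["top","side"]:
    z=np.load(n+"0.npz"); p,d=z["p"],z["d"]; C=cam(n); P=cloud(C,d)
    hsv=cv2.cvtColor(p,cv2.COLOR_RGB2HSV)
    np.set_printoptions(precision=4,suppress=True)
    pts={"top":dict(yel=(163,217),ora=(191,239),key=(246,208),cup=(340,178),grip=(366,185),cork=(315,227),bench=(280,180),chute=(220,150),jw=(140,190),green=(369,229),tape=(357,259),mix=(147,154)),
     "side":dict(yel=(206,321),ora=(257,305),cork=(330,198),bench=(280,300),grip=(319,140),key=(272,215))}[n]
    for k,(u,v) in pts.items(): print(n,k,P[v,u],p[v,u],hsv[v,u])
    if n=="top":
        im=cv2.resize(p[120:280,120:400],None,fx=2.85,fy=2.85,interpolation=cv2.INTER_CUBIC)
    else: im=cv2.resize(p[90:370,90:360],None,fx=2.1,fy=2.1,interpolation=cv2.INTER_CUBIC)
    cv2.imwrite(f"pics/{n}0z.png",im[:,:,::-1])
E
```

```text
top yel [0.4852 0.3287 0.0278] [177 178 172] [ 35   9 178]
top ora [0.4079 0.2332 0.0276] [177 168 158] [ 16  27 177]
top key [0.4949 0.0437 0.1304] [139 111  55] [ 20 154 139]
top cup [ 0.6102 -0.2919  0.0102] [149  45  35] [  3 195 149]
top grip [ 0.5641 -0.3505  0.1055] [151 151 145] [ 30  10 151]
top cork [ 0.439  -0.1942  0.0034] [139 104  71] [ 15 125 139]
top bench [ 0.6107 -0.0789 -0.0012] [131 113  78] [ 20 103 131]
top chute [0.6557 0.1152 0.2298] [126 125 119] [ 26  14 126]
top jw [0.5719 0.3947 0.0748] [162 164 155] [ 37  14 164]
top green [0.3449 0.0321 1.2365] [187 188 182] [ 35   8 188]
top tape [ 0.325  -0.3346 -0.0022] [142 121  83] [ 19 106 142]
top mix [0.7118 0.3907 0.02  ] [114 105  90] [ 19  54 114]
side yel [0.4821 0.3355 0.0259] [201 202 183] [ 32  24 202]
side ora [0.4111 0.2409 0.0259] [185 188 180] [ 41  11 188]
side cork [ 0.438  -0.1919  0.0028] [154 117  80] [ 15 123 154]
side bench [0.3821 0.1871 0.0002] [150 131  92] [ 20  99 150]
side grip [ 0.564  -0.3477  0.0756] [145 149 142] [ 47  12 149]
side key [0.4943 0.05   0.1061] [134 106  49] [ 20 162 134]
```

View pics/top0z.png

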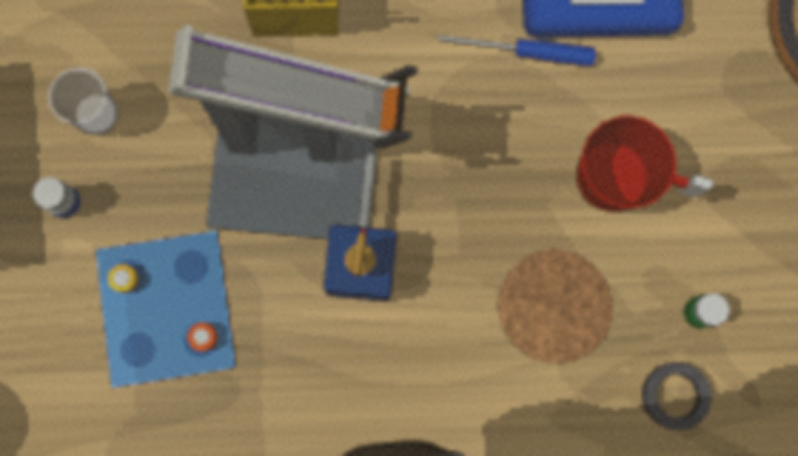

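View pics/side0z.png

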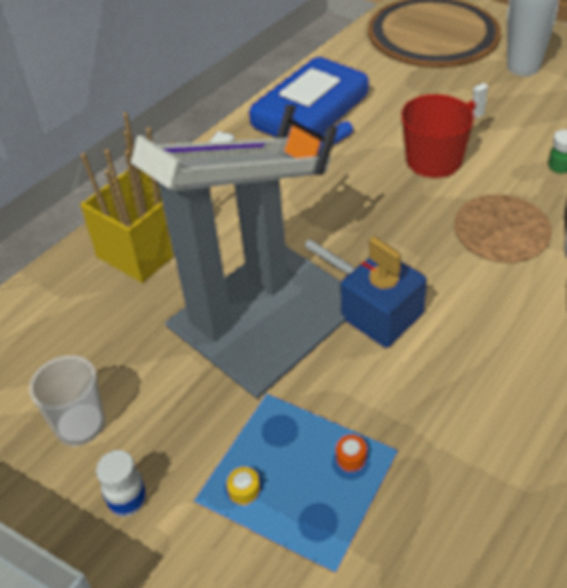

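```bash
cat > m0.py <<'E'
from h import *
np.set_printoptions(precision=4,suppress=True)
for n in ["top","side"]:
    z=np.load(n+"0.npz"); p,d=z["p"],z["d"]; C=cam(n); P=cloud(C,d); hsv=cv2.cvtColor(p,cv2.COLOR_RGB2HSV)
    X,Y,Z=P[...,0],P[...,1],P[...,2]; S=hsv[...,1]; H=hsv[...,0]
    # chute
    m=(X>.53)&(X<.78)&(Y>-.05)&(Y<.28)&(Z>.15)&(Z<.35)&(S<60)
    q=P[m]; 
    # robust plane on floor
    rng=np.random.default_rng(0); best=0
    for _ in range(500):
        a=q[rng.choice(len(q),3,False)]; nn=np.cross(a[1]-a[0],a[2]-a[0]); 
        if np.linalg.norm(nn)<1e-6: continue
        nn/=np.linalg.norm(nn); k=abs((q-a[0])@nn)<.003
        if k.sum()>best and abs(nn[2])>.7: best=k.sum(); K=k
    c=q[K].mean(0); nn=np.linalg.svd(q[K]-c)[2][2]; nn*=np.sign(nn[2])
    slope=np.hypot(nn[0],nn[1])/nn[2]; up=-nn[:2]/np.hypot(nn[0],nn[1])
    print(n,"chute n",len(q),best,"slope",slope,"up dir",up,"yaw",np.degrees(np.arctan2(-up[0],up[1])))
    # full chute lateral
    th=np.arctan2(-up[0],up[1]); xa=np.array([np.cos(th),np.sin(th)]); ya=np.array([-np.sin(th),np.cos(th)])
    f=q[K]; s=f[:,:2]@xa; t=f[:,:2]@ya
    print(" floor lat range",np.percentile(s,[1,50,99])," y range",np.percentile(t,[0.5,99.5]))
    y0=np.median(t-((f[:,2]-.165)/.532-.09)); print(" chute y0",y0,"lat mid",(np.percentile(s,2)+np.percentile(s,98))/2)
    # box top
    m=(X>.4)&(X<.6)&(Y>-.05)&(Y<.12)&(abs(Z-.075)<.006)&(H>100)&(H<130)&(S>120)
    cnt=np.c_[P[m][:,:2]].astype(np.float32); print(" box",cv2.minAreaRect(cnt))
    m=(X>.4)&(X<.6)&(Y>-.05)&(Y<.12)&(Z>.09)&(Z<.14); print(" key",P[m].mean(0),m.sum(),cv2.minAreaRect(P[m][:,:2].astype(np.float32)))
    # castings dots & body
    for nm,c0 in [("yel",(.485,.332)),("ora",(.408,.236))]:
        m=(np.hypot(X-c0[0],Y-c0[1])<.025)&(Z>.020); 
        print(" ",nm,P[m].mean(0),(P[m].min(0)+P[m].max(0))/2,m.sum())
    # cork
    m=(H<20)&(S>110)&(S<150)&(np.hypot(X-.438,Y+.193)<.085)&(abs(Z-.004)<.006)
    m=cv2.morphologyEx(m.astype(np.uint8),cv2.MORPH_OPEN,np.ones((3,3)))
    cs=max(cv2.findContours(m,0,2)[0],key=cv2.contourArea); e=cv2.fitEllipse(cs); print(" cork",e,plane(C,e[0],.004))
    # cup
    m=((H<8)|(H>172))&(S>150)&(np.hypot(X-.6,Y+.28)<.09)
    m2=m&(Z>.083)&(Z<.096); a=P[m2]; A=np.c_[2*a[:,:2],np.ones(len(a))]; sol=np.linalg.lstsq(A,(a[:,:2]**2).sum(1),rcond=None)[0]
    print(" cup rim",sol[:2],np.sqrt(sol[2]+sol[0]**2+sol[1]**2),m2.sum())
    m=(S<40)&(np.hypot(X-.566,Y+.352)<.03)&(Z>.07)&(Z<.12); print(" grip",P[m].mean(0),(P[m].min(0)+P[m].max(0))/2,m.sum())
E
python3 m0.py
```

```text
top chute n 1847 1008 slope 0.5331633993012665 up dir [0.1282 0.9917] yaw -7.365976568276854
 floor lat range [0.6015 0.6356 0.6587]  y range [0.1011 0.304 ]
 chute y0 0.1682190676616584 lat mid 0.6301829257807653
 box ((0.491583913564682, 0.045060429722070694), (0.07037671655416489, 0.07363353669643402), 84.13578033447266)
 key [0.4923 0.0446 0.1287] 50 ((0.4926856458187103, 0.04496682807803154), (0.00992126576602459, 0.044143196195364), 80.20500183105469)
  yel [0.4849 0.3311 0.0259] [0.484  0.3315 0.027 ] 78
  ora [0.4126 0.2358 0.0261] [0.4132 0.2355 0.0257] 78
 cork ((314.2161560058594, 226.99766540527344), (38.406532287597656, 39.84096145629883), 124.62348937988281) [[ 0.4391 -0.1913  0.004 ]]
 cup rim [ 0.5974 -0.2733] 0.05407219713975941 112
 grip [ 0.5665 -0.3494  0.0998] [ 0.5672 -0.3505  0.0907] 39
side chute n 2627 461 slope 0.5475173681521219 up dir [0.2374 0.9714] yaw -13.731367261799367
 floor lat range [0.5655 0.6182 0.6427]  y range [0.1723 0.3757]
 chute y0 0.23847665287819703 lat mid 0.6039699024512972
 box ((0.49352407455444336, 0.04838788881897926), (0.07526928186416626, 0.07839195430278778), 82.7664794921875)
 key [0.4924 0.0486 0.1179] 184 ((0.4941824674606323, 0.04655313491821289), (0.01038864254951477, 0.046605855226516724), 79.00399780273438)
  yel [0.4847 0.3337 0.0255] [0.4855 0.3325 0.0249] 187
  ora [0.4125 0.2378 0.0254] [0.4135 0.2369 0.0247] 170
 cork ((329.09796142578125, 198.0957489013672), (30.555160522460938, 46.22225570678711), 99.07499694824219) [[ 0.4396 -0.1889  0.004 ]]
 cup rim [ 0.5986 -0.2717] 0.054259896659671736 149
 grip [ 0.5673 -0.3464  0.094 ] [ 0.5691 -0.348   0.0903] 56
```

```bash
cat > m1.py <<'E'
from h import *
np.set_printoptions(precision=4,suppress=True)
z=np.load("top0.npz"); p,d=z["p"],z["d"]; C=cam("top"); P=cloud(C,d); hsv=cv2.cvtColor(p,cv2.COLOR_RGB2HSV)
X,Y,Z=P[...,0],P[...,1],P[...,2]; S=hsv[...,1]
m=(X>.58)&(X<.76)&(Y>-.05)&(Y<.28)&(Z>.15)&(S<70)
q=P[m]
for th in np.radians([-11,-10,-9,-8,-7,-6]):
    xa=np.array([np.cos(th),np.sin(th)]); ya=np.array([-np.sin(th),np.cos(th)])
    o=np.array([.4935,.0458])-(-.15*xa-.06*ya)
    s=(q[:,:2]-o)@xa; t=(q[:,:2]-o)@ya; h=q[:,2]-(.165+.532*(t+.09))
    out=[]
    for a in np.arange(-.05,.12,.03):
        k=(t>a)&(t<a+.03)&(h>-.02)
        w=k&(h>.008); out.append((s[k].min(),s[k].max(),np.median(h[k&(abs(s)<.015)])))
    print(np.degrees(th).round(),o,"\n",np.array(out).T)
# base plate
m=(abs(Z-.012)<.006)&(X>.45)&(X<.68)&(Y>-.05)&(Y<.26)&(S<50)&(hsv[...,2]<110)
print("plate",m.sum(),cv2.minAreaRect(P[m][:,:2].astype(np.float32)))
m=(abs(Z-.004)<.006)&(hsv[...,0]>98)&(hsv[...,0]<115)&(S>120)
print("mat",cv2.minAreaRect(P[m][:,:2].astype(np.float32)))
E
python3 m1.py
```

```text
-11.0 [0.6522 0.0761] 
 [[-0.0339 -0.0369 -0.0381 -0.0403 -0.0425 -0.0439]
 [ 0.0301  0.027   0.026   0.0245  0.0217  0.0209]
 [-0.0051 -0.0055 -0.0046 -0.0051 -0.0045 -0.0043]]
-10.0 [0.6516 0.0788] 
 [[-0.0332 -0.0357 -0.0369 -0.0381 -0.0399 -0.0408]
 [ 0.0304  0.0282  0.0274  0.0264  0.0243  0.0228]
 [-0.0039 -0.0036 -0.0033 -0.0037 -0.0036 -0.003 ]]
-9.0 [0.651  0.0816] 
 [[-0.033  -0.0345 -0.0352 -0.0359 -0.0372 -0.0377]
 [ 0.0307  0.0293  0.0287  0.0282  0.0269  0.0257]
 [-0.0022 -0.0022 -0.0019 -0.0022 -0.0022 -0.0015]]
-8.0 [0.6504 0.0843] 
 [[-0.0324 -0.0334 -0.0336 -0.0338 -0.0344 -0.0346]
 [ 0.0309  0.0303  0.03    0.03    0.0294  0.0287]
 [-0.0009 -0.0005 -0.0005 -0.0006 -0.0008  0.    ]]
-7.0 [0.6497 0.0871] 
 [[-0.0317 -0.0323 -0.0319 -0.0317 -0.0317 -0.0316]
 [ 0.0304  0.0314  0.0318  0.0312  0.0319  0.0317]
 [ 0.0005  0.0009  0.0007  0.0009  0.0007  0.0018]]
-6.0 [0.6489 0.0898] 
 [[-0.0314 -0.0313 -0.0303 -0.0297 -0.0293 -0.0286]
 [ 0.0304  0.0323  0.0335  0.0327  0.0345  0.0346]
 [ 0.0018  0.0022  0.0022  0.0025  0.0021  0.0038]]
plate 1688 ((0.6055750846862793, 0.12720677256584167), (0.19702494144439697, 0.14258097112178802), 82.4808578491211)
mat ((0.4500262141227722, 0.2839379906654358), (0.158672034740448, 0.14125566184520721), 8.329288482666016)
```

```bash
cat > go.py <<'E'
# usage: go.py x y z yaw [tilt_deg towards chute up-slope]  -> shift & turn in tool axes
import sys; from h import *
a=[float(v) for v in sys.argv[1:]]; np.set_printoptions(precision=4,suppress=True)
s=r.state(); R=Ro.from_euler("xyz",s["ee_rot"],degrees=True)
G=Ro.from_euler("xyz",[180,0,a[3]],degrees=True)
if len(a)>4:
    th=np.radians(-7.3); ax=np.array([np.cos(th),np.sin(th),0]); G=Ro.from_rotvec(ax*np.radians(a[4]))*G
print("t",s["t"],"pos",s["ee_pos"],"rot",s["ee_rot"],"open",round(s["opening"],4),"F",s["force"],"J",s["joint_pos"])
D=np.array(a[:3])-s["ee_pos"]
print("shift now-axes mm",1000*R.inv().apply(D),"len",1000*np.linalg.norm(D),"| goal-axes mm",1000*G.inv().apply(D),"| turn rad",(R.inv()*G).as_rotvec())
E
python3 -m handwheel '[-33,-24,0,0,0,0,1,-33,-24,0,0,0,0,1,-33,-24,0,0,0,0,1,-33,-24,0,0,0,0,1,-33,-24,0,0,0,0,1,-33,-24,0,0,0,0,1,-33,-24,0,0,0,0,1,-33,-24,0,0,0,0,1,-33,-24,0,0,0,0,1,-33,-24,0,0,0,0,1]'; python3 go.py .4847 .3325 .1 82.7
```

```text
t: 0.98
ee_pos: [0.2956, -0.1663, 0.2087]
ee_rot: [-179.9, 0.5, -75.4]
force: [0.8, -0.1, 0.6]
opening: 0.0922
t 0.9833 pos [ 0.2956 -0.1663  0.2087] rot [-179.9341    0.5051  -75.3762] open 0.0922 F [ 0.7693 -0.0966  0.5793] J [-50.3388 -29.8871 125.8744   0.2748  84.4425  25.01  ]
shift now-axes mm [-433.9043 -308.7691  112.9191] len 544.3914327912815 | goal-axes mm [518.7644 124.1868 108.7345] | turn rad [-0.0125  0.0008 -2.7589]
```

```bash

python3 -m handwheel '[-33,-24,0,0,0,0,1,-33,-24,0,0,0,0,1,-33,-24,0,0,0,0,1,-33,-24,0,0,0,0,1,-33,-24,0,0,0,0,1,-33,-24,0,0,0,0,1,-33,-24,0,0,0,0,1,-33,-24,0,0,0,0,1,-33,-24,0,0,0,0,1,-33,-24,0,0,0,0,1,-33,-24,0,0,0,0,1,-33,-24,0,0,0,0,1]'
python3 -m handwheel '[0,0,0,0,0,-0.125,1,0,0,0,0,0,-0.125,1,0,0,0,0,0,-0.125,1,0,0,0,0,0,-0.125,1,0,0,0,0,0,-0.125,1,0,0,0,0,0,-0.125,1,0,0,0,0,0,-0.125,1,0,0,0,0,0,-0.125,1,0,0,0,0,0,-0.125,1,0,0,0,0,0,-0.125,1,0,0,0,0,0,-0.125,1,0,0,0,0,0,-0.125,1]'
python3 -m handwheel '[0,0,0,0,0,-0.125,1,0,0,0,0,0,-0.125,1,0,0,0,0,0,-0.125,1,0,0,0,0,0,-0.125,1,0,0,0,0,0,-0.125,1,0,0,0,0,0,-0.125,1,0,0,0,0,0,-0.125,1,0,0,0,0,0,-0.125,1,0,0,0,0,0,-0.125,1,0,0,0,0,0,-0.125,1]'
python3 go.py .4847 .3325 .1 82.7
```

```text
t: 1.98
ee_pos: [0.4704, 0.3026, 0.2111]
ee_rot: [-179.6, 0.2, -75.2]
force: [0.6, -0.5, 1.1]
opening: 0.092
t: 2.98
ee_pos: [0.4674, 0.3109, 0.2022]
ee_rot: [-179.8, 0.4, 11.0]
force: [0.2, 0.0, -0.2]
opening: 0.0918
t: 3.82
ee_pos: [0.4647, 0.3099, 0.198]
ee_rot: [-179.1, 0.2, 82.6]
force: [-0.4, -0.1, 0.5]
opening: 0.0916
t 3.8167 pos [0.4647 0.3099 0.198 ] rot [-179.1476    0.1514   82.6382] open 0.0916 F [-0.3554 -0.0799  0.5193] J [ 21.1401   7.9997  94.6163   0.2797  78.2055 -61.5561]
shift now-axes mm [25.2473 18.3934 97.6305] len 102.50588225150705 | goal-axes mm [24.9703 16.9658 97.9597] | turn rad [-0.0149  0.0026 -0.0011]
```

```bash
python3 -m handwheel '[12,8,20,-0.015,0,0,1,13,9,20,0,0,0,1,0,0,0,0,0,0,1]'
cat > cast.py <<'E'
import sys; from h import *
np.set_printoptions(precision=4,suppress=True)
st,p,d,C=grab("wrist",sys.argv[1]); P=cloud(C,d); hsv=cv2.cvtColor(p,cv2.COLOR_RGB2HSV); H,S=hsv[...,0],hsv[...,1]
print("tcp",st["ee_pos"],st["ee_rot"])
for nm,lo,hi in [("yel",20,32),("ora",4,14)]:
    m=((H>=lo)&(H<=hi)&(S>170)&(P[...,2]<.04)&(P[...,2]>.006)).astype(np.uint8)
    if m.sum()<60: continue
    q=P[m>0]; c0=np.median(q[:,:2],0)
    k=(P[...,2]>.020)&(P[...,2]<.034)&(np.hypot(P[...,0]-c0[0],P[...,1]-c0[1])<.026)
    u=P[k]; A=cv2.minEnclosingCircle(u[:,:2].astype(np.float32)); print(nm,m.sum(),"mean top",u.mean(0),"circle",A)
E
python3 cast.py w1
```

```text
t: 4.07
ee_pos: [0.4854, 0.3329, 0.1573]
ee_rot: [179.9, 0.1, 83.0]
force: [-1.4, -0.9, -0.9]
opening: 0.092
tcp [0.4854 0.3329 0.1573] [179.8604   0.115   82.9596]
yel 566 mean top [0.4846 0.3314 0.0256] circle ((0.4854956269264221, 0.33137500286102295), 0.01693248562514782)
ora 822 mean top [0.4126 0.2369 0.0255] circle ((0.41283440589904785, 0.23574157059192657), 0.017097635194659233)
```

View pics/w1.png

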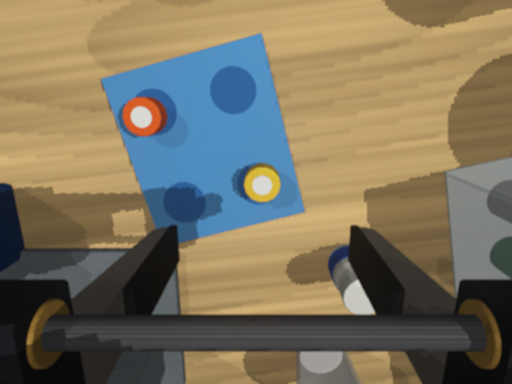

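The wrist view shows yellow at (262,184) and orange at (143,117), both upright on the mat, with yellow lined up under the tool. Descending now.

```bash
python3 -m handwheel '[-1,0,35,0,0,0,1,0,0,35,0,0,0,1,0,0,35,0,0,0,1,0,0,25,0,0,0,1,0,0,12,0,0,0,1,0,0,3,0,0,0,1]'; python3 go.py .485 .3314 .010 82.7
```

```text
t: 4.62
ee_pos: [0.4904, 0.3319, 0.0185]
ee_rot: [179.2, -0.2, 83.0]
force: [0.0, -0.6, 0.4]
opening: 0.0921
t 4.6167 pos [0.4904 0.3319 0.0185] rot [179.1896  -0.1976  82.9545] open 0.0921 F [ 0.0058 -0.5847  0.4204] J [ 22.5347  23.952   97.2843  -0.2692  57.9616 -60.2772]
shift now-axes mm [-1.1881 -5.4164  8.3821] len 10.050258155990583 | goal-axes mm [-1.1824 -5.2921  8.4619] | turn rad [ 0.0141 -0.0035  0.0044]
```

```bash
python3 -m handwheel '[-1,-5,8,0.014,0,0,1,0,0,1,0,0,0,1,0,0,0,0,0,0,-1,0,0,0,0,0,0,-1,0,0,0,0,0,0,-1,0,0,0,0,0,0,-1,0,0,0,0,0,0,-1,0,0,0,0,0,0,-1,0,0,0,0,0,0,-1]'; python3 go.py .6563 .1361 .36 82.7 
```

```text
t: 5.37
ee_pos: [0.4907, 0.3337, 0.018]
ee_rot: [179.4, -0.6, 83.0]
force: [0.0, 0.7, 0.2]
opening: 0.0472
t 5.3667 pos [0.4907 0.3337 0.018 ] rot [179.402   -0.5744  82.96  ] open 0.0472 F [0.037  0.6939 0.2249] J [ 22.4448  24.0946  97.1535   0.2427  57.9489 -60.6395]
shift now-axes mm [-172.3797  192.1027 -341.774 ] len 428.284568700698 | goal-axes mm [-174.9602  189.3208 -342.015 ] | turn rad [ 0.0104 -0.01    0.0045]
```

```bash
python3 -m handwheel '[0,-5,6,0.01,0.01,0,0.3,0,-3,5,0,0,0,0.3]'; python3 go.py .485 .3314 .009 82.7;python3 -m handwheel '[0,0,0,0,0,0,0.3]'; python3 go.py .485 .3314 .009 82.7 
```

```text
t: 5.53
ee_pos: [0.484, 0.3355, 0.0078]
ee_rot: [179.9, -1.3, 83.0]
force: [-0.3, -0.6, -0.7]
opening: 0.0587
t 5.5333 pos [0.484  0.3355 0.0078] rot [179.8596  -1.292   82.959 ] open 0.0587 F [-0.3369 -0.6228 -0.694 ] J [ 22.3898  24.3778  98.1759   1.2638  56.6955 -61.2547]
shift now-axes mm [-3.8923  1.5185 -1.2995] len 4.375476440701088 | goal-axes mm [-3.9138  1.533  -1.2151] | turn rad [ 0.0024 -0.0226  0.0045]
t: 5.62
ee_pos: [0.4824, 0.3351, 0.0063]
ee_rot: [180.0, -1.2, 83.0]
force: [0.4, -0.9, -0.7]
opening: 0.0598
t 5.6167 pos [0.4824 0.3351 0.0063] rot [179.997   -1.2351  82.9579] open 0.0598 F [ 0.3921 -0.8963 -0.7026] J [ 22.405   24.4319  98.3064   1.2857  56.6585 -61.2539]
shift now-axes mm [-3.3148  3.0006 -2.7704] len 5.259888072374027 | goal-axes mm [-3.3602  3.0156 -2.6984] | turn rad [ 0.     -0.0216  0.0045]
```

```bash
python3 -m handwheel '[-3,3,-2,0,-0.02,0,0.3,0,0,0,0,0,0,-1,0,0,0,0,0,0,-1,0,0,0,0,0,0,-1,0,0,0,0,0,0,-1,0,0,0,0,0,0,-1,0,0,0,0,0,0,-1]'; python3 go.py .485 .3314 .009 82.7 
```

```text
t: 6.2
ee_pos: [0.4845, 0.3311, 0.0074]
ee_rot: [-179.9, 0.1, 83.0]
force: [-0.1, -0.2, 0.8]
opening: 0.0334
t 6.2 pos [0.4845 0.3311 0.0074] rot [-179.9118    0.0971   82.9676] open 0.0334 F [-0.0684 -0.2118  0.7797] J [ 22.5802  24.9112  97.4799  -0.0483  57.7335 -60.3615]
shift now-axes mm [ 0.3687  0.4558 -1.6259] len 1.7284082449962932 | goal-axes mm [ 0.3736  0.4566 -1.6246] | turn rad [-0.0015  0.0017  0.0047]
```

```bash
python3 -m handwheel '[0,0,-15,0,0,0,-1,0,0,-30,0,0,0,-1,0,0,-38,0,0,0,-1,0,0,-38,0,0,0,-1,0,0,-38,0,0,0,-1,0,0,-38,0,0,0,-1,0,0,-38,0,0,0,-1,0,0,-38,0,0,0,-1,0,0,-30,0,0,0,-1,0,0,-15,0,0,0,-1,0,0,0,0,0,0,-1]'; python3 go.py .6497 .0849 .345 82.7 28
```

```text
t: 7.12
ee_pos: [0.4823, 0.3302, 0.338]
ee_rot: [-179.5, 0.3, 82.9]
force: [0.5, 0.3, 1.1]
opening: 0.0335
t 7.1167 pos [0.4823 0.3302 0.338 ] rot [-179.5203    0.3014   82.947 ] open 0.0335 F [0.4795 0.3172 1.1339] J [ 22.5769   8.1107  78.8139  -0.0248  93.6414 -60.3703]
shift now-axes mm [-222.9711  196.1766   -7.4911] len 297.0815751204726 | goal-axes mm [-192.7969  197.1916 -110.4639] | turn rad [-0.0092  0.494   0.0022]
```

```bash
python3 -m handwheel '[-16,14,-1,0,0,0,-1,-32,28,-1,0,0,0,-1,-32,28,-1,0,0,0,-1,-32,28,-1,0,0,0,-1,-32,28,-1,0,0,0,-1,-32,28,-1,0,0,0,-1,-30,24,-1,0,0,0,-1]'; python3 -m handwheel '[0,0,0,0,0.12,0,-1,0,0,0,0,0.12,0,-1,0,0,0,0,0.12,0,-1,0,0,0,0,0.12,0,-1,0,0,0,0,0.01,0,-1]';  python3 go.py .6497 .0849 .345 82.7 28;  python3 go.py .6557 .1314 .2483 82.7 28
```

```text
t: 7.7
ee_pos: [0.632, 0.1077, 0.337]
ee_rot: [-179.1, 0.1, 83.8]
force: [1.1, -0.2, -0.2]
opening: 0.0334
t: 8.12
ee_pos: [0.6345, 0.1001, 0.3253]
ee_rot: [-178.2, -29.0, 82.3]
force: [0.2, -1.1, -0.7]
opening: 0.0333
t 8.1167 pos [0.6345 0.1001 0.3253] rot [-178.2498  -29.0066   82.3389] open 0.0333 F [ 0.1892 -1.0729 -0.6937] J [-16.1752  14.5691  77.2762  28.4322  94.2302 -98.3618]
shift now-axes mm [ -1.8274  16.3996 -24.0011] len 29.12626899686168 | goal-axes mm [ -2.3349  17.0428 -23.5038] | turn rad [-0.0275 -0.0177 -0.0053]
t 8.1167 pos [0.6345 0.1001 0.3253] rot [-178.2498  -29.0066   82.3389] open 0.0333 F [ 0.1892 -1.0729 -0.6937] J [-16.1752  14.5691  77.2762  28.4322  94.2302 -98.3618]
shift now-axes mm [-7.7145 19.4245 83.2618] len 85.84496506782152 | goal-axes mm [-6.3353 17.0857 83.8886] | turn rad [-0.0275 -0.0177 -0.0053]
```

```bash
python3 -m handwheel '[-3,9,10,-0.027,-0.018,-0.005,-1,-3,8,20,0,0,0,-1,0,0,15,0,0,0,-1,0,0,0,0,0,0,-1]';  python3 go.py .6557 .1314 .2483 82.7 28; python3 - <<'E'
from h import *
for n in ["wrist","top"]:
    st,p,d,C=grab(n,n+"2")
    if n=="top":
        im=cv2.resize(p[100:260,130:330],None,fx=3.5,fy=3.5,interpolation=cv2.INTER_CUBIC); cv2.imwrite("pics/top2z.png",im[:,:,::-1])
E
```

```text
t: 8.45
ee_pos: [0.652, 0.1118, 0.2754]
ee_rot: [-179.5, -27.4, 82.1]
force: [-0.3, -0.1, -0.9]
opening: 0.0333
t 8.45 pos [0.652  0.1118 0.2754] rot [-179.5333  -27.4155   82.1369] open 0.0333 F [-0.3291 -0.1093 -0.8641] J [-14.0748  17.0953  79.3109  27.2087  87.6222 -98.4503]
shift now-axes mm [ 5.1576  1.2359 33.2214] len 33.64205598207817 | goal-axes mm [ 4.8091  1.1606 33.2763] | turn rad [-0.0036  0.0102 -0.0087]
```

View pics/wrist2.png

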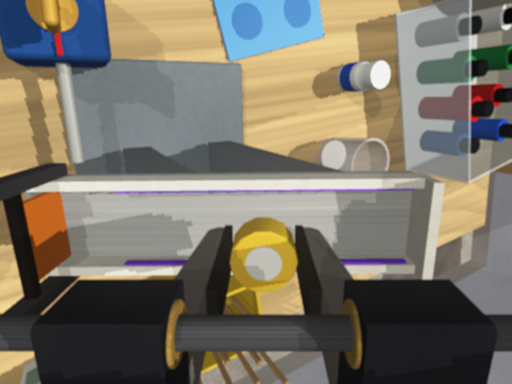

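View pics/top2z.png

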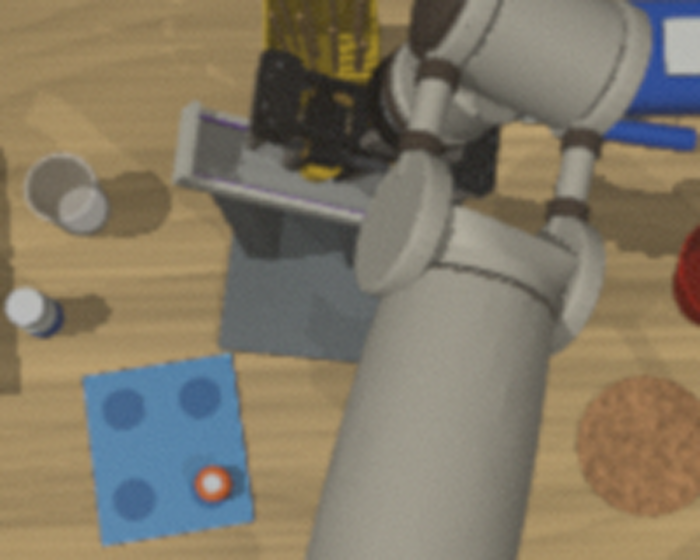

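```bash
cat > chk.py <<'E'
# wrist view: chute walls in the chute frame
from h import *
import sys
np.set_printoptions(precision=4,suppress=True)
st,p,d,C=grab("wrist",sys.argv[1]); P=cloud(C,d)
th=np.radians(-7.3); xa=np.array([np.cos(th),np.sin(th)]); ya=np.array([-np.sin(th),np.cos(th)]); o=np.array([.650,.0865])
s=(P[...,:2]-o)@xa; t=(P[...,:2]-o)@ya; h=P[...,2]-(.165+.532*(t+.09))
print("tcp in chute s,t,h",(st["ee_pos"][:2]-o)@xa,(st["ee_pos"][:2]-o)@ya,st["ee_pos"][2]-(.165+.532*((st["ee_pos"][:2]-o)@ya+.09)))
for a in np.arange(-.06,.13,.02):
    k=(t>a)&(t<a+.02)&(abs(s)<.05)&(d>0); w=k&(h>.012)&(h<.024); f=k&(abs(h)<.008)&(abs(s)<.02)
    w1=w&(s<0); w2=w&(s>0)
    print(round(a,3),"wall- ",s[w1].min() if w1.any() else None,s[w1].max() if w1.any() else None,"wall+",s[w2].min() if w2.any() else None,s[w2].max() if w2.any() else None,"floor h",np.median(h[f]) if f.any() else None)
E
python3 chk.py w3
```

```text
tcp in chute s,t,h -0.00029232790301202886 0.024889509105216947 0.052147864725269916
-0.06 wall-  -0.031214760906258424 -0.02356692177821934 wall+ 0.02383874412817952 0.031590087376526244 floor h 0.0003614295776297738
-0.04 wall-  -0.031174627940574285 -0.02340579555001777 wall+ 0.022860483966059407 0.03188221912755316 floor h 0.0004314679104540503
-0.02 wall-  -0.03125369775643942 -0.023324844983784086 wall+ 0.022956915753257253 0.03131083526886214 floor h 0.00040966741012574137
0.0 wall-  -0.031354738440910336 -0.02325382956669636 wall+ None None floor h 0.0003607496802693899
0.02 wall-  -0.031499713164618436 -0.023674191185203194 wall+ None None floor h 0.0003495444888438337
0.04 wall-  -0.03149249930470865 -0.0234324018336928 wall+ None None floor h 0.00034493706869517804
0.06 wall-  -0.031560416360832406 -0.02321549050838525 wall+ None None floor h 0.0003277687564821885
0.08 wall-  -0.031639670329653376 -0.02393937316195875 wall+ 0.022588746943865066 0.0310555932038361 floor h 0.0003155055373781357
0.1 wall-  -0.03176032813951775 -0.000597583264726585 wall+ 8.39255419504205e-05 0.0314663990507834 floor h 0.0002761362059434669
0.12 wall-  -0.03174478691144334 -5.9279205330014546e-05 wall+ 0.0002598990747777526 0.030719153182328443 floor h 0.0005010955056697908
```

The chute pose agrees to under 1 mm in the wrist view, and the yellow casting is centred over the channel. Lowering it now.

```bash
python3 -m handwheel '[3,1,14,0,0.01,-0.008,-1,2,0,14,0,0,0,-1,0,0,4,0,0,0,-1,0,0,0,0,0,0,-1]';  python3 go.py .6557 .1314 .2483 82.7 28
```

```text
t: 8.93
ee_pos: [0.6586, 0.1318, 0.2546]
ee_rot: [179.4, -28.0, 83.1]
force: [-0.5, 0.2, 0.2]
opening: 0.033
t 8.9333 pos [0.6586 0.1318 0.2546] rot [179.4208 -27.9711  83.0882] open 0.033 F [-0.4739  0.2188  0.2179] J [-12.4428  18.1443  80.5277  28.0392  84.3519 -98.9532]
shift now-axes mm [-3.6012 -2.8988  5.2382] len 6.986414806170083 | goal-axes mm [-3.6209 -2.8408  5.2564] | turn rad [0.0069 0.0005 0.006 ]
```

```bash
python3 -m handwheel '[-4,-3,6,0.007,0,0,-1,0,0,1,0,0,0,-1]';  python3 go.py .6557 .1314 .2483 82.7 28
```

```text
t: 9.1
ee_pos: [0.6553, 0.1323, 0.2458]
ee_rot: [179.9, -27.9, 83.1]
force: [-0.6, -0.3, 0.1]
opening: 0.0334
t 9.1 pos [0.6553 0.1323 0.2458] rot [179.8593 -27.9478  83.1356] open 0.0334 F [-0.5998 -0.2947  0.0833] J [-12.4267  18.3555  81.2585  27.9888  83.964  -99.416 ]
shift now-axes mm [ 0.4063  0.5446 -2.5906] len 2.6782557367716024 | goal-axes mm [ 0.4123  0.5448 -2.5897] | turn rad [-0.0011  0.0009  0.0067]
```

```bash
python3 -m handwheel '[0,0,0,0,0,0,0.25,0,0,0,0,0,0,0.25,0,0,0,0,0,0,0.25,0,0,0,0,0,0,0.25,0,0,-20,0,0,0,0.25,0,0,-30,0,0,0,0.25,0,0,-30,0,0,0,0.25,0,0,-20,0,0,0,0.25]';  python3 chk.py w4; python3 go.py .4128 .2364 .36 82.7
```

```text
t: 9.77
ee_pos: [0.6468, 0.0858, 0.3322]
ee_rot: [-179.5, -28.0, 82.9]
force: [-0.1, -0.3, 0.1]
opening: 0.0577
tcp in chute s,t,h -0.003124700221643131 -0.0011370244581276612 0.11988704898494382
-0.06 wall-  -0.030951427618942588 -7.292373365349992e-05 wall+ 0.00014775841840172988 0.03139814712159699 floor h 0.0006983830524854295
-0.04 wall-  -0.03117069986436739 -0.023504139387492243 wall+ 0.023057694084629102 0.031460630917935106 floor h 0.00041686291762710326
-0.02 wall-  -0.03121703938972468 -0.02351996714116699 wall+ 0.02291885806990094 0.02847717920931519 floor h 0.00039317092394715314
0.0 wall-  -0.031313051598554346 -0.0235112014373237 wall+ 0.023179378804862913 0.031076187282001906 floor h 0.0003491502309228567
0.02 wall-  -0.03130565613330337 -0.023703308383331057 wall+ 0.022818459185389155 0.03107653059267102 floor h 0.0003565924802595155
0.04 wall-  -0.0313628994100454 -0.023671823762255906 wall+ 0.022783156827644854 0.03112923680904357 floor h 0.0003278647846315791
0.06 wall-  -0.03135855369702604 -0.023719486609839694 wall+ 0.022839572325616078 0.03141133584033822 floor h 0.00033310427528812636
0.08 wall-  -0.0314439939439863 -0.023993965883122616 wall+ 0.022731881013089785 0.02491876230118086 floor h 0.0002985975997267798
0.1 wall-  -0.03149981023210971 -0.00012312502283816107 wall+ 0.0007446488693497758 0.030893337316103105 floor h 0.0002747409610783236
0.12 wall-  -0.03158383499979977 -4.2747124088696474e-05 wall+ 8.354873430097169e-05 0.030659360425204885 floor h 0.0004493688275731267
t 9.8167 pos [0.6481 0.0841 0.336 ] rot [-179.8745  -27.9397   83.0341] open 0.0576 F [ 0.2183 -0.5034  2.1989] J [-16.8615  15.5689  74.5743  27.5611  94.6155 -98.8293]
shift now-axes mm [ 119.6144 -251.976    36.8201] len 281.3453978869858 | goal-axes mm [ 121.1936 -252.767   -24.0035] | turn rad [-0.0036 -0.4876  0.0062]
```

View pics/w4.png

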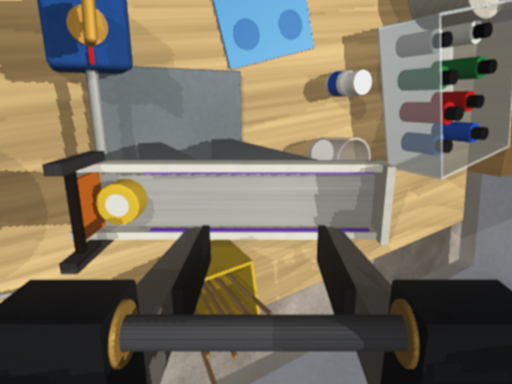

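Yellow is resting upright against the shut gate at (120,203). Now for orange.

```bash
python3 -m handwheel '[0,0,0,0,-0.122,0,1,0,0,0,0,-0.122,0,1,0,0,0,0,-0.122,0,1,0,0,0,0,-0.122,0,1]';  python3 go.py .4128 .2364 .15 82.7
```

```text
t: 10.15
ee_pos: [0.6502, 0.0752, 0.3378]
ee_rot: [179.7, 0.8, 82.3]
force: [0.6, 0.0, -0.6]
opening: 0.0819
t 10.15 pos [0.6502 0.0752 0.3378] rot [179.7027   0.7677  82.2587] open 0.0819 F [ 0.6122  0.0133 -0.5838] J [ -3.5671  18.3882  66.8171  -0.7898  94.5535 -85.8921]
shift now-axes mm [ 130.2885 -257.9553  184.7329] len 342.99017947923835 | goal-axes mm [ 129.7593 -256.0013  187.7981] | turn rad [ 0.0051  0.0134 -0.0077]
```

```bash
python3 -m handwheel '[8,-16,0,0.005,0.013,0,1,16,-32,0,0,0,0,1,16,-32,0,0,0,0,1,16,-32,0,0,0,0,1,16,-32,12,0,0,0,1,16,-32,25,0,0,0,1,16,-32,30,0,0,0,1,16,-32,35,0,0,0,1,10,-16,35,0,0,0,1,0,0,35,0,0,0,1,0,0,10,0,0,0,1]';  python3 cast.py w5; python3 go.py .4128 .2364 .008 82.7
```

```text
t: 11.07
ee_pos: [0.4146, 0.2444, 0.1563]
ee_rot: [179.3, -0.1, 83.0]
force: [-1.7, -0.9, -0.8]
opening: 0.0919
tcp [0.4146 0.2444 0.1563] [179.2738  -0.1335  83.0348]
ora 646 mean top [0.4118 0.2358 0.0256] circle ((0.41247475147247314, 0.23576338589191437), 0.017045922577381134)
t 11.1167 pos [0.4146 0.2443 0.1564] rot [179.3447  -0.123   83.0087] open 0.0918 F [-0.4526 -0.6437 -2.115 ] J [ 16.1776  -2.4842 110.3782  -0.1527  71.4553 -66.7827]
shift now-axes mm [ -8.3525  -2.5272 148.3397] len 148.59618007257052 | goal-axes mm [ -8.0384  -0.7872 148.3765] | turn rad [ 0.0114 -0.0022  0.0054]
```

```bash
python3 -m handwheel '[-4,-2,20,0.011,0,0,1,-4,0,35,0,0,0,1,0,0,35,0,0,0,1,0,0,30,0,0,0,1,0,0,15,0,0,0,1,0,0,4,0,0,0,1]'; python3 go.py .4123 .2358 .007 82.7
```

```text
t: 11.62
ee_pos: [0.4255, 0.2386, 0.0236]
ee_rot: [178.9, -0.6, 82.9]
force: [-0.4, -0.1, -0.1]
opening: 0.0918
t 11.6167 pos [0.4255 0.2386 0.0236] rot [178.8675  -0.6058  82.8738] open 0.0918 F [-0.3736 -0.0954 -0.1493] J [ 14.9551   9.59   114.8194   0.1668  54.3135 -68.0085]
shift now-axes mm [ -4.5558 -13.123   16.3084] len 21.42268069069302 | goal-axes mm [ -4.4192 -12.7848  16.6118] | turn rad [ 0.0198 -0.0106  0.0029]
```

```bash
python3 -m handwheel '[-2,-13,2,0.02,-0.01,0,1,-2,-2,10,0,0,0,0.6,0,0,4,0,0,0,0.5,0,0,0,0,0,0,0.3]'; python3 go.py .4123 .2358 .007 82.7
```

```text
t: 11.95
ee_pos: [0.4143, 0.237, 0.0109]
ee_rot: [179.7, -0.1, 82.8]
force: [0.7, 0.1, -0.1]
opening: 0.0739
t 11.95 pos [0.4143 0.237  0.0109] rot [179.7249  -0.1472  82.7725] open 0.0739 F [ 0.6819  0.1004 -0.1086] J [ 15.1976  10.3076 115.8107   0.0387  53.5713 -67.5975]
shift now-axes mm [-1.4155 -1.8379  3.8707] len 4.512631914135685 | goal-axes mm [-1.4078 -1.8176  3.8831] | turn rad [ 0.0048 -0.0026  0.0013]
```

```bash
python3 -m handwheel '[-1,-2,4,0,0,0,0,0,0,0,0,0,0,-1,0,0,0,0,0,0,-1,0,0,0,0,0,0,-1,0,0,0,0,0,0,-1,0,0,0,0,0,0,-1,0,0,0,0,0,0,-1,0,0,0,0,0,0,-1]'; python3 go.py .4123 .2358 .35 82.7
```

```text
t: 12.62
ee_pos: [0.415, 0.2371, 0.0099]
ee_rot: [179.4, -0.3, 82.8]
force: [0.1, -0.2, -1.0]
opening: 0.033
t 12.6167 pos [0.415  0.2371 0.0099] rot [179.3634  -0.296   82.7954] open 0.033 F [ 0.1378 -0.228  -1.0494] J [ 15.1885  10.234  116.0515   0.039   53.0131 -67.6286]
shift now-axes mm [   0.1454    1.2643 -340.1596] len 340.1619701782156 | goal-axes mm [  -1.6163   -2.5126 -340.1489] | turn rad [ 0.0111 -0.0052  0.0016]
```

```bash
python3 -m handwheel '[0,0,-15,0,0,0,-1,0,0,-30,0,0,0,-1,0,0,-38,0,0,0,-1,0,0,-38,0,0,0,-1,0,0,-38,0,0,0,-1,0,0,-38,0,0,0,-1,0,0,-38,0,0,0,-1,0,0,-38,0,0,0,-1,0,0,-30,0,0,0,-1,0,0,-15,0,0,0,-1,0,0,0,0,0,0,-1]'; python3 go.py .6497 .0849 .345 82.7
```

```text
t: 13.53
ee_pos: [0.4078, 0.2349, 0.3408]
ee_rot: [179.8, -0.1, 82.8]
force: [1.0, -0.1, -0.3]
opening: 0.033
t 13.5333 pos [0.4078 0.2349 0.3408] rot [179.7973  -0.1248  82.7834] open 0.033 F [ 0.9546 -0.0598 -0.2966] J [ 15.1546 -10.067   96.4531   0.0383  93.379  -67.6262]
shift now-axes mm [-118.3903  258.8804   -3.5599] len 284.68930178496294 | goal-axes mm [-118.023   259.0382   -4.2179] | turn rad [ 0.0035 -0.0022  0.0015]
```

```bash
python3 -m handwheel '[-8,18,-1,0,0,0,-1,-16,36,-1,0,0,0,-1,-16,36,-1,0,0,0,-1,-16,36,-1,0,0,0,-1,-16,36,-1,0,0,0,-1,-16,36,-1,0,0,0,-1,-16,36,-1,0,0,0,-1,-8,18,-1,0,0,0,-1,0,0,0,0,0.122,0,-1,0,0,0,0,0.122,0,-1,0,0,0,0,0.122,0,-1,0,0,0,0,0.122,0,-1]'; python3 go.py .6497 .0849 .3366 82.7 28
```

```text
t: 14.53
ee_pos: [0.6521, 0.0911, 0.33]
ee_rot: [-179.2, -28.9, 83.0]
force: [0.0, 0.8, -0.9]
opening: 0.0331
t 14.5333 pos [0.6521 0.0911 0.33  ] rot [-179.1707  -28.9437   82.9589] open 0.0331 F [ 0.0305  0.8376 -0.8975] J [-16.5323  16.7566  74.108   28.4537  94.6377 -98.7478]
shift now-axes mm [-2.3996 -1.7465 -8.8926] len 9.374810117654848 | goal-axes mm [-2.5526 -1.5886 -8.8796] | turn rad [-0.0166 -0.0164  0.0041]
```

```bash
python3 -m handwheel '[-2,0,15,-0.016,-0.016,0.004,-1,0,0,30,0,0,0,-1,0,0,25,0,0,0,-1,0,0,5,0,0,0,-1]'; python3 go.py .6557 .1314 .2483 82.7 28
```

```text
t: 14.87
ee_pos: [0.6544, 0.1171, 0.2505]
ee_rot: [-179.1, -28.3, 81.3]
force: [-0.2, 0.1, -1.3]
opening: 0.0333
t 14.8667 pos [0.6544 0.1171 0.2505] rot [-179.1387  -28.2765   81.3282] open 0.0333 F [-0.2056  0.0808 -1.3347] J [-13.9456  18.2817  80.9217  28.1589  85.234  -98.9871]
shift now-axes mm [11.5694 -0.7689  8.7248] len 14.510822024588567 | goal-axes mm [11.6267 -0.5569  8.6646] | turn rad [-0.0037 -0.005  -0.0211]
```

```bash
python3 -m handwheel '[9,-1,2,-0.004,-0.005,-0.02,-1,3,0,5,0,0,0,-1,0,0,1,0,0,0,-1]'; python3 go.py .6557 .1314 .2483 82.7 28
```

```text
t: 15.12
ee_pos: [0.6535, 0.1331, 0.2455]
ee_rot: [-179.6, -28.0, 82.5]
force: [-0.2, 0.2, 0.1]
opening: 0.0329
t 15.1167 pos [0.6535 0.1331 0.2455] rot [-179.5899  -27.989    82.5454] open 0.0329 F [-0.2387  0.2096  0.1262] J [-12.4008  18.3382  81.335   27.9919  84.1771 -98.8998]
shift now-axes mm [ 0.136   2.3442 -3.17  ] len 3.944933498955366 | goal-axes mm [ 0.1309  2.3631 -3.1561] | turn rad [-0.0059  0.0002 -0.0024]
```

```bash
python3 -m handwheel '[0,0,-1,0,0,0,0.25,0,0,0,0,0,0,0.25,0,0,0,0,0,0,0.25,0,0,0,0,0,0,0.25,0,0,-20,0,0,0,0.25,0,0,-30,0,0,0,0.25,0,0,-30,0,0,0,0.25,0,0,-20,0,0,0,0.25]';  python3 - <<'E'
from h import *
grab("wrist","w6")
E
python3 go.py .4935 .0458 .25 82.7
```

```text
t: 15.78
ee_pos: [0.6472, 0.0861, 0.3384]
ee_rot: [-179.5, -28.0, 82.7]
force: [0.4, 0.7, 0.4]
opening: 0.0576
t 15.8333 pos [0.6485 0.0844 0.3423] rot [-179.9488  -27.916    82.8184] open 0.0574 F [ 0.1945 -0.9614  2.9113] J [-16.8283  15.3923  74.0827  27.5925  95.0157 -98.2985]
shift now-axes mm [ -94.1622 -148.9498   54.7055] len 184.51356694453776 | goal-axes mm [ -57.9635 -148.8792   92.3064] | turn rad [-0.0014 -0.4872  0.0022]
```

View pics/w6.png

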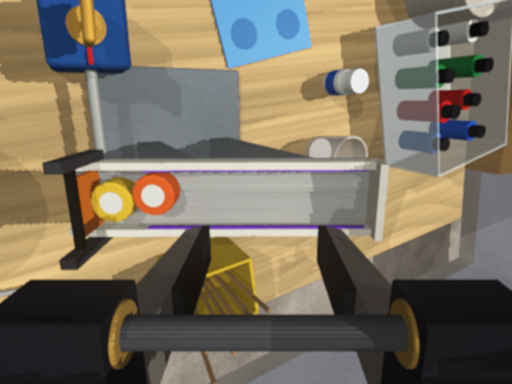

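Both castings are queued upright behind the gate, yellow at (113,200) and orange at (156,193). Next I go to the key.

```bash
python3 -m handwheel '[0,0,0,0,-0.122,0,1,0,0,0,0,-0.122,0,1,0,0,0,0,-0.122,0,1,0,0,0,0,-0.122,0,1,-8,-20,0,0,0,0,1,-12,-36,0,0,0,0,1,-12,-36,0,0,0,0,1,-12,-36,0,0,0,0,1,-6,-18,0,0,0,0,1,0,0,0,0,0,0,1]';  python3 go.py .4935 .0458 .2 82.7
```

```text
t: 16.67
ee_pos: [0.4955, 0.0513, 0.3403]
ee_rot: [179.6, 1.0, 82.7]
force: [-0.3, 0.1, 0.4]
opening: 0.092
t 16.6667 pos [0.4955 0.0513 0.3403] rot [179.5778   1.0273  82.7261] open 0.092 F [-0.2969  0.1329  0.4196] J [ -7.329   -5.7131  92.6019  -1.028   92.6875 -90.1108]
shift now-axes mm [ -3.23    -2.3276 140.358 ] len 140.41442375927627 | goal-axes mm [ -5.7468  -1.2905 140.2908] | turn rad [0.0074 0.0179 0.0005]
```

```bash
python3 -m handwheel '[-3,-2,20,0.007,0.018,0,1,-2,0,30,0,0,0,1,0,0,20,0,0,0,1,0,0,0,0,0,0,1]';  cat > key.py <<'E'
import sys; from h import *
np.set_printoptions(precision=4,suppress=True)
st,p,d,C=grab("wrist",sys.argv[1]); P=cloud(C,d); X,Y,Z=P[...,0],P[...,1],P[...,2]
m=(np.hypot(X-.4935,Y-.0458)<.032)&(Z>.1)&(Z<.14); q=P[m]; print(m.sum(),q.mean(0),cv2.minAreaRect(q[:,:2].astype(np.float32)))
t=q[q[:,2]>.127]; print("top",len(t),cv2.minAreaRect(t[:,:2].astype(np.float32)) if len(t)>5 else "")
E
python3 key.py w7; python3 go.py .4935 .0458 .1 82.7
```

```text
t: 17.0
ee_pos: [0.4966, 0.0465, 0.2711]
ee_rot: [179.3, -0.1, 82.7]
force: [0.5, 0.6, -1.0]
opening: 0.0918
528 [0.4906 0.0445 0.1292] ((0.4929349422454834, 0.044120773673057556), (0.009966457262635231, 0.0448678657412529), 80.17679595947266)
top 481 ((0.49293962121009827, 0.04411996155977249), (0.009966457262635231, 0.04485836625099182), 80.17679595947266)
t 17.05 pos [0.4972 0.0464 0.2729] rot [179.2408  -0.1175  82.7204] open 0.0915 F [-0.6525 -0.742   0.1697] J [ -8.6497  -4.9937  99.3815   0.1362  84.8561 -91.3806]
shift now-axes mm [ -1.4326  -5.9164 172.8264] len 172.93353914350106 | goal-axes mm [ -1.0793  -3.6256 172.8922] | turn rad [ 0.0132 -0.0021  0.0003]
```

View pics/w7.png

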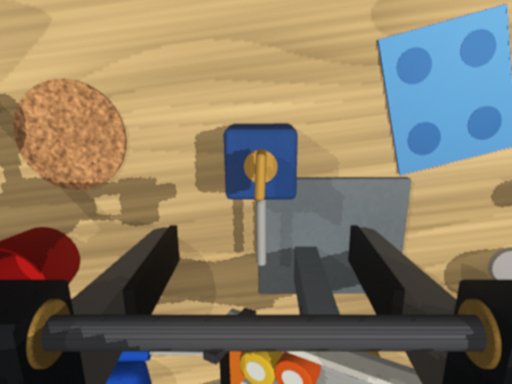

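```bash
python3 -m handwheel '[-2,-5,25,0.013,0,0.02,1,0,-2,35,0,0,0.02,1,0,-1,35,0,0,0,1,0,-1,35,0,0,0,1,0,0,15,0,0,0,1,0,0,5,0,0,0,1]'; python3 go.py .493 .0445 .1 80.3
```

```text
t: 17.55
ee_pos: [0.502, 0.0453, 0.13]
ee_rot: [178.7, -0.2, 80.4]
force: [-0.1, 0.5, 0.5]
opening: 0.0919
t 17.55 pos [0.502  0.0453 0.13  ] rot [178.6548  -0.2091  80.3596] open 0.0919 F [-0.0964  0.5449  0.4947] J [ -8.7258   2.1709 108.9296   0.2029  67.5513 -89.1583]
shift now-axes mm [-2.4271 -9.3997 29.8218] len 31.362141809583825 | goal-axes mm [-2.3265 -8.6946 30.0429] | turn rad [ 0.0235 -0.0037  0.001 ]
```

```bash
python3 -m handwheel '[-2,-8,8,0.023,-0.003,0,1,0,-2,14,0,0,0,1,0,-1,8,0,0,0,1,0,0,0,0,0,0,1]'; python3 go.py .493 .0445 .1 80.3
```

```text
t: 17.88
ee_pos: [0.4949, 0.0448, 0.1029]
ee_rot: [179.8, -0.0, 80.4]
force: [0.5, -0.6, 0.1]
opening: 0.092
t 17.8833 pos [0.4949 0.0448 0.1029] rot [179.783   -0.0234  80.3887] open 0.092 F [ 0.4834 -0.5545  0.0523] J [ -8.8031   4.1385 110.235    0.0224  65.4092 -89.2011]
shift now-axes mm [-0.6163 -1.7855  2.9282] len 3.484550941200375 | goal-axes mm [-0.6178 -1.7735  2.9352] | turn rad [ 0.0038 -0.0004  0.0015]
```

```bash
python3 -m handwheel '[0,-2,3,0,0,0,0,0,0,0,0,0,0,-1,0,0,0,0,0,0,-1,0,0,0,0,0,0,-1,0,0,0,0,0,0,-1,0,0,0,0,0,0,-1,0,0,0,0,0,0,-1,0,0,0,0,0,0,-1,0,0,0,0,0,0,-1,0,0,0,0,0,0,-1,0,0,0,0,0,0,-1]'; python3 go.py .493 .0445 .1 80.3
```

```text
t: 18.8
ee_pos: [0.4971, 0.0445, 0.1057]
ee_rot: [179.3, -0.0, 80.4]
force: [0.7, 0.3, 0.1]
opening: 0.0209
t 18.8 pos [0.4971 0.0445 0.1057] rot [179.2579  -0.0257  80.3972] open 0.0209 F [0.6541 0.2949 0.1426] J [ -8.7911   3.8237 110.2261   0.0167  65.2078 -89.195 ]
shift now-axes mm [-0.7216 -4.1085  5.6176] len 6.9969825395912215 | goal-axes mm [-0.7259 -4.0341  5.6707] | turn rad [ 0.013  -0.0005  0.0017]
```

```bash
python3 -m handwheel '[0,-4,4,0.013,0,0,-0.6,0,-2,3,0,0,0,-0.6,0,0,0,0,0,0,-1,0,0,0,0,0,0,-1,0,0,0,0,0,0,-1,0,0,0,0,0,0,-1]'; python3 go.py .493 .0445 .1 80.3
```

```text
t: 19.3
ee_pos: [0.4904, 0.0445, 0.0979]
ee_rot: [-179.9, 0.1, 80.4]
force: [-0.6, -0.5, 1.8]
opening: 0.01
t 19.3 pos [0.4904 0.0445 0.0979] rot [-179.8937    0.093    80.3636] open 0.01 F [-0.5823 -0.4795  1.7691] J [ -8.8468   4.1831 110.8308  -0.1009  65.0936 -89.1678]
shift now-axes mm [ 0.4366  2.5517 -2.1421] len 3.3601119527151857 | goal-axes mm [ 0.4429  2.5551 -2.1367] | turn rad [-0.0019  0.0016  0.0011]
```

```bash
python3 -m handwheel '[0,2,0,0,0,0.1,-1,0,0,0,0,0,0.1,-1,0,0,0,0,0,0.1,-1,0,0,0,0,0,0.1,-1]'; python3 go.py .493 .0445 .1 0
```

```text
t: 19.63
ee_pos: [0.491, 0.0462, 0.0979]
ee_rot: [-179.7, 0.1, 56.7]
force: [-0.9, 0.8, 0.2]
opening: 0.0099
t 19.6333 pos [0.491  0.0462 0.0979] rot [-179.6824    0.0528   56.6806] open 0.0099 F [-0.8514  0.8268  0.1646] J [ -8.7569   4.4255 110.5722   0.0924  65.3132 -65.4763]
shift now-axes mm [-0.3056  2.5354 -2.1409] len 3.332431344822561 | goal-axes mm [ 1.9617  1.653  -2.1271] | turn rad [-0.0046  0.0036  0.9893]
```

```bash
python3 -m handwheel '[0,2,0,0,0,0.12,-1,0,0,0,0,0,0.12,-1,0,0,0,0,0,0.12,-1,0,0,0,0,0,0.12,-1,0,0,0,0,0,0.12,-1,0,0,0,0,0,0.12,-1,0,0,0,0,0,0.12,-1,0,0,0,0,0,0.12,-1]'; python3 go.py .493 .0445 .1 -108
```

```text
t: 20.3
ee_pos: [0.4948, 0.0482, 0.0979]
ee_rot: [-179.7, -0.1, -0.6]
force: [1.7, -0.7, -2.8]
opening: 0.0097
t 20.3 pos [0.4948 0.0482 0.0979] rot [-179.6761   -0.0871   -0.6086] open 0.0097 F [ 1.736  -0.6717 -2.8329] J [ -8.6091   4.6763 110.3046   0.3674  64.9783  -8.156 ]
shift now-axes mm [-1.781   3.7502 -2.1534] len 4.676890593182435 | goal-axes mm [ 4.1236  0.5782 -2.1295] | turn rad [-0.0053  0.0043  1.8743]
```

```bash
python3 -m handwheel '[-1,3,0,0,0,0.12,-1,0,0,0,0,0,0.12,-1,0,0,0,0,0,0.12,-1,0,0,0,0,0,0.12,-1,0,0,0,0,0,0.12,-1,0,0,0,0,0,0.12,-1,0,0,0,0,0,0.12,-1,0,0,0,0,0,0.12,-1]'; python3 go.py .493 .0445 .1 -108
```

```text
t: 20.97
ee_pos: [0.4987, 0.0462, 0.0979]
ee_rot: [-179.2, -0.2, -57.9]
force: [2.0, -2.9, -0.8]
opening: 0.0098
t 20.9667 pos [0.4987 0.0462 0.0979] rot [-179.1893   -0.183   -57.8768] open 0.0098 F [ 2.0259 -2.8892 -0.7616] J [ -8.821    4.6495 110.334    0.4363  64.2849  48.8678]
shift now-axes mm [-1.6005  5.6914 -2.192 ] len 6.305443573615891 | goal-axes mm [ 3.3607  4.9019 -2.1061] | turn rad [-0.0146  0.0032  0.8748]
```

```bash
python3 -m handwheel '[-1,5,0,-0.014,0,0.11,-1,0,2,0,0,0,0.11,-1,0,0,0,0,0,0.12,-1,0,0,0,0,0,0.12,-1,0,0,0,0,0,0.12,-1,0,0,0,0,0,0.12,-1]'; python3 go.py .493 .0445 .1 -108; python3 -c "
from cell import r;print(r.state()['moment'])"
```

```text
t: 21.47
ee_pos: [0.4995, 0.043, 0.0979]
ee_rot: [-178.9, -0.0, -99.8]
force: [0.4, -3.0, 0.5]
opening: 0.01
t 21.4667 pos [0.4995 0.043  0.0979] rot [-178.8685   -0.0163  -99.7822] open 0.01 F [ 0.4497 -2.9504  0.5199] J [ -8.8989   4.4844 110.5119  -0.0376  63.8726  90.8994]
shift now-axes mm [-0.4142  6.5785 -2.2202] len 6.955357242971604 | goal-axes mm [ 0.5358  6.6123 -2.0898] | turn rad [-0.0197  0.0011  0.1434]
[-0.43016117  0.35438406  0.27255981]
```

Nearly there; now pushing gently to the stop.

```bash
python3 -m handwheel '[0,3,0,-0.015,0,0.08,-1,0,1,0,0,0,0.08,-1]'; python3 go.py .493 .0445 .1 -108; python3 -c "
from cell import r;print(r.state()['moment'])";  python3 -m handwheel '[0,0,0,0,0,0.06,-1,0,0,0,0,0,0.06,-1]'; python3 go.py .493 .0445 .1 -108; python3 -c "
from cell import r;print(r.state()['moment'])"
```

```text
t: 21.63
ee_pos: [0.4993, 0.0424, 0.098]
ee_rot: [-179.2, 0.1, -109.4]
force: [1.3, -1.2, -0.7]
opening: 0.0106
t 21.6333 pos [0.4993 0.0424 0.098 ] rot [-179.1654    0.0931 -109.4407] open 0.0106 F [ 1.2761 -1.1536 -0.6545] J [ -8.95     4.6867 110.2858  -0.0671  64.1898 100.5201]
shift now-axes mm [ 0.1099  6.5975 -2.1365] len 6.93570186953332 | goal-axes mm [-0.0535  6.6287 -2.04  ] | turn rad [-0.0146  0.0014 -0.0252]
[-2.67056455e-04 -1.15932115e-01  6.27711781e-01]
t: 21.8
ee_pos: [0.4994, 0.0424, 0.098]
ee_rot: [-179.2, 0.1, -116.5]
force: [1.6, -0.5, 0.3]
opening: 0.0124
t 21.8 pos [0.4994 0.0424 0.098 ] rot [-179.1651    0.149  -116.4672] open 0.0124 F [ 1.6476 -0.5448  0.3344] J [ -8.9194   4.7063 110.2611  -0.1218  64.1917 107.6011]
shift now-axes mm [ 0.9351  6.644  -2.109 ] len 7.033142563606648 | goal-axes mm [-0.0526  6.7397 -2.0096] | turn rad [-0.0147  0.0015 -0.1478]
[-0.14108551 -0.30092322  0.89830174]
```

```bash
python3 -m handwheel '[0,0,0,0,0,-0.06,0.5,0,0,0,0,0,0,1,0,0,0,0,0,0,1,0,0,0,0,0,0,1,0,0,0,0,0,0,1,0,0,-25,0,0,0,1,0,0,-35,0,0,0,1,0,0,-35,0,0,0,1,0,0,-20,0,0,0,1]'; python3 key.py w8; python3 go.py .567 -.349 .25 -22
```

```text
t: 22.55
ee_pos: [0.4924, 0.0444, 0.2096]
ee_rot: [179.9, -0.0, -113.3]
force: [1.4, -0.5, 0.2]
opening: 0.0704
829 [0.4962 0.0428 0.1285] ((0.493463933467865, 0.04389295354485512), (0.010052370838820934, 0.04579287767410278), 73.76876068115234)
top 719 ((0.4933006167411804, 0.04389393329620361), (0.009963080286979675, 0.04547847434878349), 73.78121185302734)
t 22.6 pos [0.4944 0.0442 0.2131] rot [-179.7714    0.0407 -113.342 ] open 0.0739 F [0.6369 0.0398 2.4317] J [ -8.8633  -2.8904 104.1312  -0.0181  78.5277 104.4824]
shift now-axes mm [ 332.1789 -222.5951  -36.2069] len 401.5001500222322 | goal-axes mm [214.6077 337.3238 -36.8586] | turn rad [-0.0037 -0.0026 -1.5942]
```

View pics/w8.png

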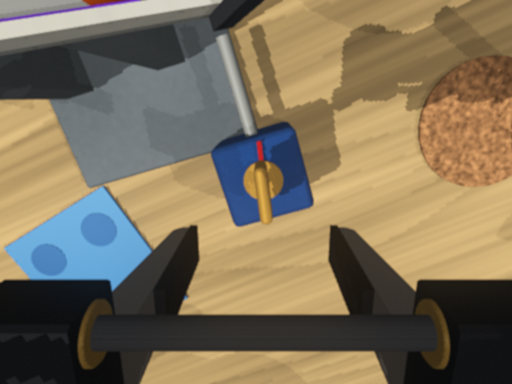

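The bow axis measures 73.8°, against 82.7° unwound, so the key has turned 188.9° (3.30 rad) and is at its stop. Now for the cup.

```bash
python3 -m handwheel '[15,-10,-20,0,0,0,1,30,-20,-15,0,0,0,1,30,-20,-10,0,0,0,1,30,-20,-5,0,0,0,1,30,-20,0,0,0,0,1,20,-10,0,0,0,0,1,0,0,0,0,0,-0.122,1,0,0,0,0,0,-0.122,1,0,0,0,0,0,-0.122,1,0,0,0,0,0,-0.122,1,0,0,0,0,0,-0.122,1,0,0,0,0,0,-0.122,1]';python3 -m handwheel '[0,0,0,0,0,-0.122,1,0,0,0,0,0,-0.122,1,0,0,0,0,0,-0.122,1,0,0,0,0,0,-0.122,1,0,0,0,0,0,-0.122,1,0,0,0,0,0,-0.122,1,0,0,0,0,0,-0.122,1]'; python3 go.py .567 -.349 .25 -22
cat > cup.py <<'E'
import sys; from h import *
np.set_printoptions(precision=4,suppress=True)
n=sys.argv[1]; st,p,d,C=grab(n,sys.argv[2]); P=cloud(C,d); X,Y,Z=P[...,0],P[...,1],P[...,2]; hsv=cv2.cvtColor(p,cv2.COLOR_RGB2HSV); H,S=hsv[...,0],hsv[...,1]
red=((H<8)|(H>172))&(S>150)&(np.hypot(X-.6,Y+.27)<.16)
m=red&(Z>.084)&(Z<.096); a=P[m]; 
A=np.c_[2*a[:,:2],np.ones(len(a))]; s=np.linalg.lstsq(A,(a[:,:2]**2).sum(1),rcond=None)[0]; c=s[:2]
print("rim",c,"R",np.sqrt(s[2]+c@c),len(a))
rr=np.hypot(X-c[0],Y-c[1]); g=(S<45)&(rr>.062)&(rr<.108)&(Z>.085)&(Z<.115); 
g=g&(Z>P[g][:,2].max()-.012); q=P[g]; print("grip top",q.mean(0),(q.min(0)+q.max(0))/2,len(q)); v=q.mean(0)[:2]-c; print("dist",np.hypot(*v),"cup yaw",np.degrees(np.arctan2(v[0],-v[1])))
E
python3 cup.py wrist w9; python3 cup.py top t9
```

```text
t: 23.6
ee_pos: [0.5259, -0.1477, 0.2635]
ee_rot: [-179.6, -0.2, -70.3]
force: [-0.3, 0.2, -0.1]
opening: 0.0917
t: 24.18
ee_pos: [0.5248, -0.1471, 0.2584]
ee_rot: [-179.8, -0.1, -20.1]
force: [-0.5, 0.6, -0.3]
opening: 0.092
t 24.1833 pos [ 0.5248 -0.1471  0.2584] rot [-179.8195   -0.0762  -20.1032] open 0.092 F [-0.4717  0.6154 -0.3006] J [-28.4838   2.9878  93.1253   0.1908  83.8379  -8.4012]
shift now-axes mm [109.0061 175.0967   7.966 ] len 206.40890948034547 | goal-axes mm [114.7525 171.3663   8.3724] | turn rad [-0.0032 -0.0013  0.0331]
rim [ 0.5988 -0.2735] R 0.05437175594988645 898
rim [ 0.5849 -0.2726] R 0.04003134560382769 11
grip top [ 0.5636 -0.3599  0.1069] [ 0.5636 -0.3599  0.1069] 1
dist 0.08990616260573629 cup yaw -13.74045750921691Traceback (most recent call last):
  File "cup.py", line 9, in <module>
    g=g&(Z>P[g][:,2].max()-.012); q=P[g]; print("grip top",q.mean(0),(q.min(0)+q.max(0))/2,len(q)); v=q.mean(0)[:2]-c; print("dist",np.hypot(*v),"cup yaw",np.degrees(np.arctan2(v[0],-v[1])))
           ~~~~~~~~~~~~~^^
    return umr_maximum(a, axis, None, out, keepdims, initial, where)
ValueError: zero-size array to reduction operation maximum which has no identity
```

View pics/t9.png

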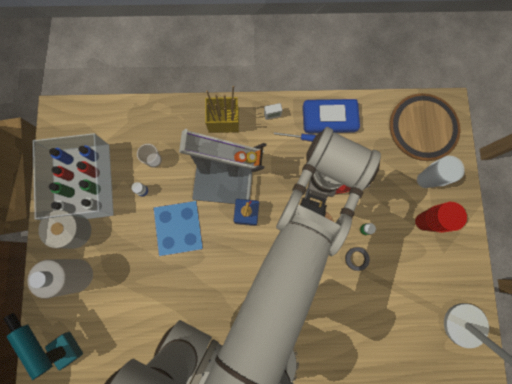

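View pics/w9.png

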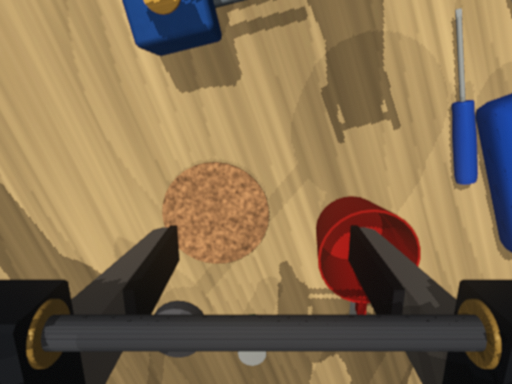

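```bash
python3 -m handwheel '[12,18,0,0,0,0.03,1,22,35,0,0,0,0,1,22,35,0,0,0,0,1,22,35,0,0,0,0,1,20,30,0,0,0,0,1,6,10,0,0,0,0,1,0,0,0,0,0,0,1]'; python3 go.py .567 -.349 .25 -22; python3 cup.py wrist w10;
```

```text
t: 24.87
ee_pos: [0.5594, -0.3436, 0.2544]
ee_rot: [-179.7, 0.0, -23.8]
force: [0.4, -1.1, 0.2]
opening: 0.092
t 24.8667 pos [ 0.5594 -0.3436  0.2544] rot [-179.71      0.0297  -23.7998] open 0.092 F [ 0.3872 -1.1103  0.2022] J [-42.2117  19.9186  74.124    0.2664  86.0773 -18.4303]
shift now-axes mm [9.1382 1.9413 4.3419] len 10.301838312607236 | goal-axes mm [9.0712 2.2053 4.3564] | turn rad [-0.0051  0.0004 -0.0314]
rim [ 0.5989 -0.2739] R 0.05387618539698738 1641
grip top [ 0.5693 -0.3508  0.1066] [ 0.5692 -0.3516  0.1029] 268
dist 0.08245154294016745 cup yaw -21.045750032602754
```

View pics/w10.png

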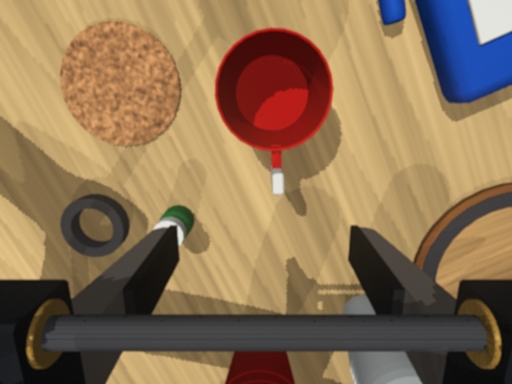

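```bash
python3 -m handwheel '[6,3,15,-0.005,0,-0.03,1,5,3,30,0,0,0,1,0,1,35,0,0,0,1,0,0,35,0,0,0,1,0,0,25,0,0,0,1,0,0,8,0,0,0,1,0,0,0,0,0,0,1]'; python3 go.py .569 -.3525 .067 -21
```

```text
t: 25.5
ee_pos: [0.5698, -0.345, 0.1047]
ee_rot: [-179.9, -0.3, -22.5]
force: [0.1, 0.1, -0.0]
opening: 0.092
t 25.5 pos [ 0.5698 -0.345   0.1047] rot [-179.9371   -0.26    -22.462 ] open 0.092 F [ 0.0755  0.0699 -0.0138] J [-41.6372  27.5095  81.3929   0.1533  70.8727 -19.2253]
shift now-axes mm [ 1.9951  7.2645 37.7084] len 38.453593997172874 | goal-axes mm [ 1.9812  7.276  37.7069] | turn rad [-0.001  -0.0046 -0.0255]
```

```bash
python3 -m handwheel '[2,7,8,0,-0.004,-0.025,1,0,2,20,0,0,0,1,0,1,12,0,0,0,1,0,0,1,0,0,0,1]'; python3 go.py .569 -.3525 .067 -21
```

```text
t: 25.83
ee_pos: [0.5716, -0.3536, 0.0697]
ee_rot: [179.9, -0.5, -21.0]
force: [0.1, 0.3, -0.3]
opening: 0.092
t 25.8333 pos [ 0.5716 -0.3536  0.0697] rot [179.9385  -0.4669 -20.9587] open 0.092 F [ 0.068   0.3281 -0.3175] J [-42.0773  30.4257  81.5914   0.1199  67.5251 -21.1637]
shift now-axes mm [-2.818  -0.1629  2.6571] len 3.876552451534385 | goal-axes mm [-2.7963 -0.158   2.6801] | turn rad [ 0.0011 -0.0081  0.0007]
```

```bash
python3 -m handwheel '[-3,0,2,0,-0.008,0,0,0,0,0,0,0,0,-0.5,0,0,0,0,0,0,-0.5,0,0,0,0,0,0,-0.5,0,0,0,0,0,0,-0.5,0,0,0,0,0,0,-0.6]'; python3 go.py .569 -.3525 .067 -21
```

```text
t: 26.33
ee_pos: [0.5717, -0.3535, 0.0745]
ee_rot: [179.8, -0.4, -21.0]
force: [0.4, 0.0, -0.4]
opening: 0.0543
t 26.3333 pos [ 0.5717 -0.3535  0.0745] rot [179.778   -0.4345 -20.9719] open 0.0543 F [ 0.3538  0.0013 -0.3733] J [-41.9794  30.1019  81.4545  -0.0555  67.9584 -20.986 ]
shift now-axes mm [-2.9057  0.0242  7.4917] len 8.035475964548302 | goal-axes mm [-2.8488  0.0546  7.5133] | turn rad [ 0.0039 -0.0076  0.0005]
```

```bash
python3 -m handwheel '[-3,0,5,0.004,-0.008,0,-0.5,-1,0,3,0,0,0,-0.5,0,0,1,0,0,0,-1,0,0,1,0,0,0,-1,0,0,1,0,0,0,-1,0,0,0,0,0,0,-1,0,0,0,0,0,0,-1,0,0,0,0,0,0,-1]'; python3 go.py .569 -.3525 .067 -21
```

```text
t: 27.0
ee_pos: [0.5677, -0.3522, 0.0626]
ee_rot: [-180.0, 0.0, -21.0]
force: [-1.0, -0.7, -0.5]
opening: 0.0116
t 27.0 pos [ 0.5677 -0.3522  0.0626] rot [-179.9755    0.0417  -21.0011] open 0.0116 F [-0.9698 -0.652  -0.543 ] J [-42.1627  30.7608  81.9923   0.0085  67.2946 -21.1648]
shift now-axes mm [ 1.3339 -0.2378 -4.4105] len 4.613883209697063 | goal-axes mm [ 1.3371 -0.2359 -4.4096] | turn rad [-0.0004  0.0007 -0.    ]
```

```bash
python3 -m handwheel '[0,0,-10,0,0,0,-1,0,0,-15,0,0,0,-1,0,0,-12,0,0,0,-1,0,0,-3,0,0,0,-1,0,0,0,0,0,-0.06,-1,0,0,0,0,0,-0.06,-1,0,0,0,0,0,-0.06,-1,0,0,0,0,0,-0.06,-1]'; python3 go.py .6241 -.1154 .1026 -7.3
```

```text
t: 27.67
ee_pos: [0.5681, -0.3527, 0.1082]
ee_rot: [179.9, -0.1, -6.7]
force: [0.8, -0.1, -0.0]
opening: 0.0116
t 27.6667 pos [ 0.5681 -0.3527  0.1082] rot [179.9311  -0.0541  -6.6935] open 0.0116 F [ 0.7649 -0.1199 -0.0334] J [-42.1524  27.7961  80.583   -0.0261  71.5369 -35.4506]
shift now-axes mm [  27.9483 -242.2395    5.2979] len 243.9039963706617 | goal-axes mm [  25.388  -242.5153    5.5628] | turn rad [ 0.0012 -0.001   0.0106]
```

```bash
python3 -m handwheel '[1,-10,0,0,0,0.01,-1,3,-22,0,0,0,0,-1,3,-30,1,0,0,0,-1,3,-30,1,0,0,0,-1,3,-30,1,0,0,0,-1,3,-30,1,0,0,0,-1,3,-22,1,0,0,0,-1,1,-10,0,0,0,0,-1,0,0,0,0,0,0,-1]'; python3 go.py .6241 -.1154 .1026 -7.3
```

```text
t: 28.42
ee_pos: [0.6141, -0.1622, 0.1048]
ee_rot: [179.9, -0.2, -8.4]
force: [-0.7, -0.3, -0.8]
opening: 0.0119
t 28.4167 pos [ 0.6141 -0.1622  0.1048] rot [179.898   -0.2207  -8.3845] open 0.0119 F [-0.6782 -0.2661 -0.8111] J [-25.6639  23.2789  87.0952  -0.034   69.3849 -17.2673]
shift now-axes mm [  3.0696 -47.802    2.0989] len 47.946439417310934 | goal-axes mm [  3.9821 -47.7314   2.1721] | turn rad [ 0.0018 -0.0038 -0.0189]
```

```bash
python3 -m handwheel '[1,-12,1,0,-0.004,-0.018,-1,1,-15,1,0,0,0,-1,1,-12,1,0,0,0,-1,0,-4,0,0,0,0,-1,0,0,0,0,0,0,-1]'; python3 go.py .6241 -.1154 .1026 -7.3; python3 - <<'E'
from h import *
for n in ["side","wrist","top"]:
    st,p,d,C=grab(n,n+"11")
    if n=="side": cv2.imwrite("pics/side11z.png",cv2.resize(p[100:270,150:370],None,fx=3,fy=3,interpolation=cv2.INTER_CUBIC)[:,:,::-1])
E
```

```text
t: 28.83
ee_pos: [0.6234, -0.1186, 0.1018]
ee_rot: [179.8, 0.0, -7.5]
force: [-0.2, -0.0, -0.3]
opening: 0.012
t 28.8333 pos [ 0.6234 -0.1186  0.1018] rot [179.8298   0.0014  -7.528 ] open 0.012 F [-0.218  -0.0439 -0.3428] J [-21.5795  23.5579  87.0877  -0.1769  69.3146 -13.9891]
shift now-axes mm [ 0.3152 -3.2766 -0.8089] len 3.389657469365748 | goal-axes mm [ 0.3283 -3.2777 -0.7991] | turn rad [ 0.003  0.    -0.004]
```

View pics/side11z.png

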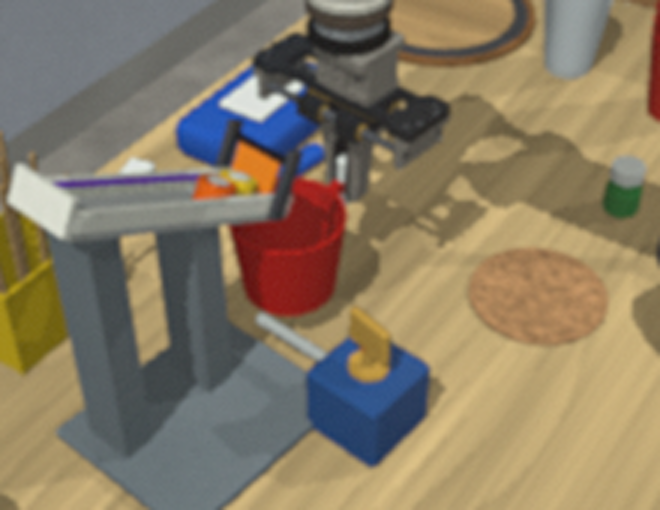

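View pics/wrist11.png

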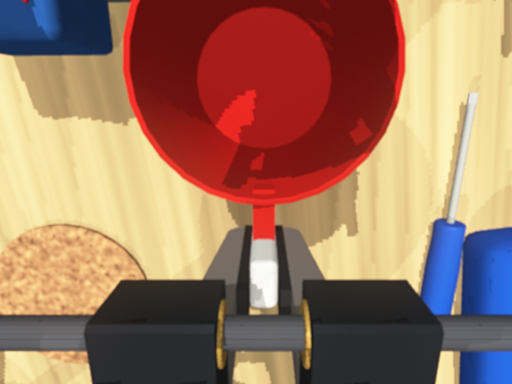

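The cup is held upright under the lip with the gate still shut (orange flap down, castings behind it). Waiting, and checking for drift.

```bash
python3 -m handwheel '[0,-2,0,0,0,0,-1,0,0,0,0,0,0,-1,0,0,0,0,0,0,-1,0,0,0,0,0,0,-1,0,0,0,0,0,0,-1,0,0,0,0,0,0,-1,0,0,0,0,0,0,-1,0,0,0,0,0,0,-1,0,0,0,0,0,0,-1,0,0,0,0,0,0,-1,0,0,0,0,0,0,-1,0,0,0,0,0,0,-1]'; python3 go.py .6241 -.1154 .1026 -7.3;  python3 -m handwheel '[0,0,0,0,0,0,-1,0,0,0,0,0,0,-1,0,0,0,0,0,0,-1,0,0,0,0,0,0,-1,0,0,0,0,0,0,-1,0,0,0,0,0,0,-1,0,0,0,0,0,0,-1,0,0,0,0,0,0,-1,0,0,0,0,0,0,-1,0,0,0,0,0,0,-1,0,0,0,0,0,0,-1,0,0,0,0,0,0,-1]'; python3 go.py .6241 -.1154 .1026 -7.3
```

```text
t: 29.98
ee_pos: [0.6232, -0.1206, 0.1021]
ee_rot: [179.8, -0.0, -7.8]
force: [-0.0, 0.0, -0.7]
opening: 0.0118
t 29.9833 pos [ 0.6232 -0.1206  0.1021] rot [179.7665  -0.0294  -7.7948] open 0.0118 F [-0.0317  0.0089 -0.7074] J [-21.725   23.5456  87.0687  -0.2347  69.3012 -13.8473]
shift now-axes mm [ 0.1681 -5.2545 -0.5301] len 5.283846943169901 | goal-axes mm [ 0.2132 -5.255  -0.5087] | turn rad [ 0.0041 -0.0005 -0.0086]
t: 30.98
ee_pos: [0.6232, -0.1205, 0.1021]
ee_rot: [179.8, -0.0, -7.8]
force: [0.3, -0.2, -0.4]
opening: 0.0119
t 30.9833 pos [ 0.6232 -0.1205  0.1021] rot [179.7671  -0.0305  -7.7869] open 0.0119 F [ 0.2624 -0.2316 -0.4238] J [-21.7165  23.5467  87.0683  -0.2338  69.2995 -13.847 ]
shift now-axes mm [ 0.154  -5.1588 -0.539 ] len 5.189136451464182 | goal-axes mm [ 0.1976 -5.1594 -0.5181] | turn rad [ 0.0041 -0.0005 -0.0085]
```

```bash
for i in 1 2 3 4 5; do python3 -m handwheel '[0,0,0,0,0,0,-1,0,0,0,0,0,0,-1,0,0,0,0,0,0,-1,0,0,0,0,0,0,-1,0,0,0,0,0,0,-1,0,0,0,0,0,0,-1,0,0,0,0,0,0,-1,0,0,0,0,0,0,-1,0,0,0,0,0,0,-1,0,0,0,0,0,0,-1,0,0,0,0,0,0,-1,0,0,0,0,0,0,-1]'|head -2; done; python3 go.py .6241 -.1154 .1026 -7.3;python3 - <<'E'
from h import *
st,p,d,C=grab("side","side12"); cv2.imwrite("pics/side12z.png",cv2.resize(p[100:270,150:370],None,fx=3,fy=3,interpolation=cv2.INTER_CUBIC)[:,:,::-1])
E
```

```text
t: 31.98
ee_pos: [0.6232, -0.1205, 0.1021]
t: 32.98
ee_pos: [0.6232, -0.1205, 0.1021]
t: 33.98
ee_pos: [0.6232, -0.1205, 0.1021]
t: 34.98
ee_pos: [0.6232, -0.1205, 0.1021]
t: 35.98
ee_pos: [0.6232, -0.1205, 0.1021]
t 35.9833 pos [ 0.6232 -0.1205  0.1021] rot [179.7671  -0.0301  -7.7892] open 0.012 F [ 0.4812  0.1744 -1.6216] J [-21.7181  23.5458  87.0704  -0.2339  69.2986 -13.8463]
shift now-axes mm [ 0.1666 -5.1732 -0.5465] len 5.204700623456179 | goal-axes mm [ 0.2105 -5.1738 -0.5255] | turn rad [ 0.0041 -0.0005 -0.0085]
```

View pics/side12z.png

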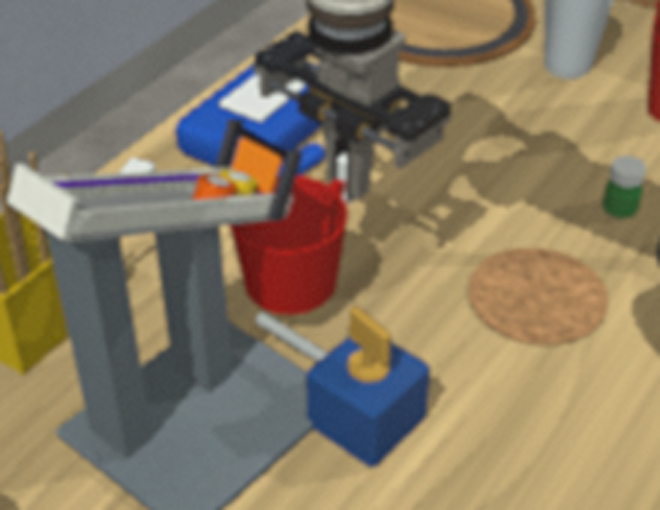

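The gate flap is rising but both castings are still behind it. Waiting on.

```bash
for i in 1 2 3 4 5 6 7 8 9 10 11 12; do python3 -m handwheel '[0,0,0,0,0,0,-1,0,0,0,0,0,0,-1,0,0,0,0,0,0,-1,0,0,0,0,0,0,-1,0,0,0,0,0,0,-1,0,0,0,0,0,0,-1,0,0,0,0,0,0,-1,0,0,0,0,0,0,-1,0,0,0,0,0,0,-1,0,0,0,0,0,0,-1,0,0,0,0,0,0,-1,0,0,0,0,0,0,-1]'|tr '\n' ' '; echo; done; python3 go.py .6241 -.1154 .1026 -7.3;python3 - <<'E'
from h import *
st,p,d,C=grab("side","side13"); cv2.imwrite("pics/side13z.png",cv2.resize(p[100:270,150:370],None,fx=3,fy=3,interpolation=cv2.INTER_CUBIC)[:,:,::-1]); grab("wrist","wrist13")
E
```

```text
t: 37.03 ee_pos: [0.6232, -0.1205, 0.1021] ee_rot: [179.8, -0.0, -7.8] force: [-0.1, -0.4, -0.6] opening: 0.0119 
t: 38.03 ee_pos: [0.6232, -0.1205, 0.1021] ee_rot: [179.8, -0.0, -7.8] force: [0.1, -0.5, -0.9] opening: 0.0117 
t: 39.03 ee_pos: [0.6232, -0.1205, 0.1021] ee_rot: [179.8, -0.0, -7.8] force: [0.4, -0.5, -1.3] opening: 0.012 
t: 40.03 ee_pos: [0.6232, -0.1205, 0.1021] ee_rot: [179.8, -0.0, -7.8] force: [-0.3, 0.4, -0.7] opening: 0.0123 
t: 41.03 ee_pos: [0.6232, -0.1205, 0.1021] ee_rot: [179.8, -0.0, -7.8] force: [0.4, -1.7, -0.4] opening: 0.0118 
t: 42.03 ee_pos: [0.6232, -0.1205, 0.1021] ee_rot: [179.8, -0.0, -7.8] force: [-0.4, 1.0, -0.3] opening: 0.0119 
t: 43.03 ee_pos: [0.6233, -0.1205, 0.1021] ee_rot: [179.8, -0.0, -7.8] force: [0.3, -0.1, -0.9] opening: 0.0116 
t: 44.03 ee_pos: [0.6232, -0.1205, 0.1021] ee_rot: [179.8, -0.0, -7.8] force: [-0.5, 0.5, -0.6] opening: 0.012 
t: 45.03 ee_pos: [0.6233, -0.1205, 0.1021] ee_rot: [179.8, -0.0, -7.8] force: [-0.1, 0.5, -1.2] opening: 0.0117 
t: 46.03 ee_pos: [0.6232, -0.1205, 0.1021] ee_rot: [179.8, -0.0, -7.8] force: [-0.5, -0.2, -0.6] opening: 0.0118 
t: 47.03 ee_pos: [0.6232, -0.1205, 0.1021] ee_rot: [179.8, -0.0, -7.8] force: [-0.4, 0.2, -1.0] opening: 0.0117 
t: 48.03 ee_pos: [0.6232, -0.1205, 0.1021] ee_rot: [179.8, -0.0, -7.8] force: [0.3, 0.5, -0.9] opening: 0.0119 
t 48.0333 pos [ 0.6232 -0.1205  0.1021] rot [179.769   -0.0285  -7.786 ] open 0.0119 F [ 0.3371  0.5057 -0.8878] J [-21.7165  23.545   87.0695  -0.2324  69.3023 -13.8484]
shift now-axes mm [ 0.1735 -5.1458 -0.5308] len 5.1760468397471175 | goal-axes mm [ 0.2169 -5.1463 -0.5102] | turn rad [ 0.004  -0.0005 -0.0085]
```

View pics/side13z.png

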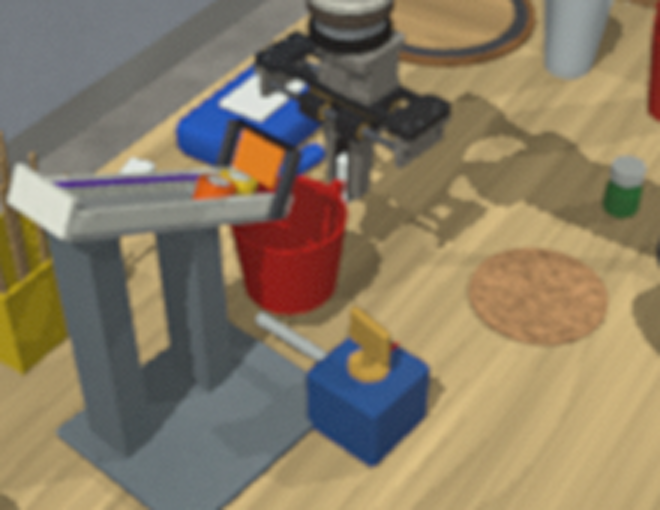

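View pics/wrist13.png

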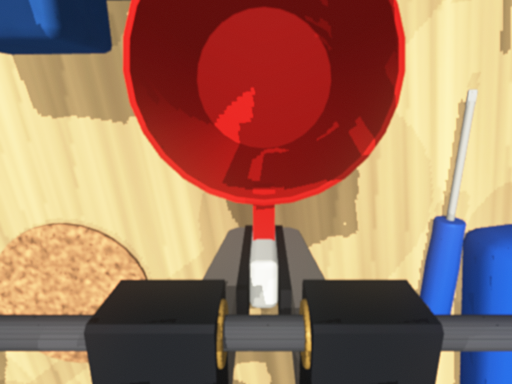

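The gate is a little higher, but the castings are still held. More waiting.

```bash
for i in 1 2 3 4 5 6 7 8 9; do python3 -m handwheel '[0,0,0,0,0,0,-1,0,0,0,0,0,0,-1,0,0,0,0,0,0,-1,0,0,0,0,0,0,-1,0,0,0,0,0,0,-1,0,0,0,0,0,0,-1,0,0,0,0,0,0,-1,0,0,0,0,0,0,-1,0,0,0,0,0,0,-1,0,0,0,0,0,0,-1,0,0,0,0,0,0,-1,0,0,0,0,0,0,-1]'|tr '\n' ' '; echo; done; python3 - <<'E'
from h import *
st,p,d,C=grab("side","side14"); cv2.imwrite("pics/side14z.png",cv2.resize(p[100:270,150:370],None,fx=3,fy=3,interpolation=cv2.INTER_CUBIC)[:,:,::-1]); grab("wrist","wrist14")
E
```

```text
t: 49.13 ee_pos: [0.6232, -0.1205, 0.1021] ee_rot: [179.8, -0.0, -7.8] force: [-0.5, -0.7, -0.6] opening: 0.0121 
t: 50.13 ee_pos: [0.6232, -0.1205, 0.1021] ee_rot: [179.8, -0.0, -7.8] force: [0.2, 0.1, -0.4] opening: 0.0118 
t: 51.13 ee_pos: [0.6232, -0.1205, 0.1021] ee_rot: [179.8, -0.0, -7.8] force: [0.1, -0.4, -1.1] opening: 0.0117 
t: 52.13 ee_pos: [0.6227, -0.1204, 0.1013] ee_rot: [179.8, 0.0, -7.8] force: [0.1, -1.0, -1.3] opening: 0.0121 
t: 53.13 ee_pos: [0.6228, -0.1204, 0.1014] ee_rot: [179.8, 0.0, -7.8] force: [0.3, 0.1, -1.6] opening: 0.0117 
t: 54.13 ee_pos: [0.6228, -0.1204, 0.1015] ee_rot: [179.8, 0.0, -7.8] force: [0.5, -0.1, -2.4] opening: 0.012 
t: 55.13 ee_pos: [0.6228, -0.1204, 0.1014] ee_rot: [179.8, 0.0, -7.8] force: [-0.1, 0.4, -0.9] opening: 0.0118 
t: 56.13 ee_pos: [0.6228, -0.1204, 0.1014] ee_rot: [179.8, 0.0, -7.8] force: [0.1, 0.5, -1.9] opening: 0.0115 
t: 57.13 ee_pos: [0.6228, -0.1204, 0.1014] ee_rot: [179.8, 0.0, -7.8] force: [0.5, -0.3, -1.5] opening: 0.0122
```

View pics/side14z.png

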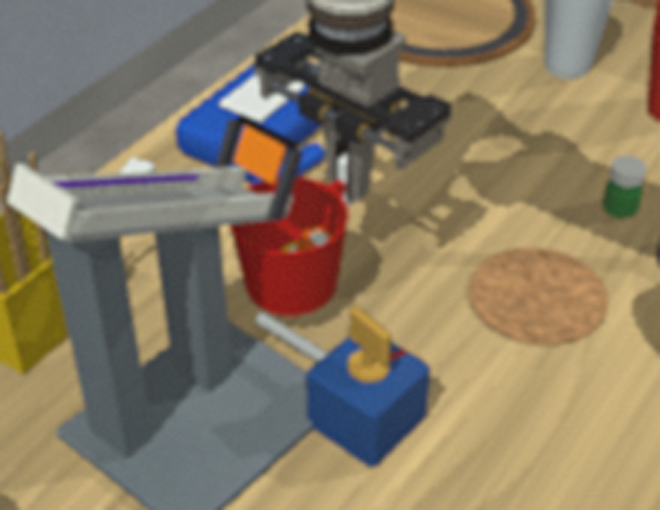

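View pics/wrist14.png

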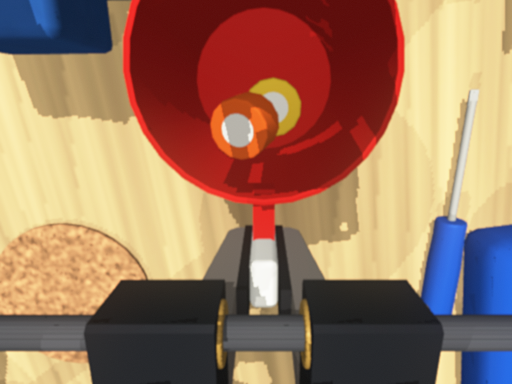

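Both castings are in the cup, at (272,105) and (243,128), and the chute is empty. Next I check the bystanders around the cork mat before placing.

```bash
python3 - <<'E'
from h import *
np.set_printoptions(precision=4,suppress=True)
z=np.load("top0.npz"); p,d=z["p"],z["d"]; C=cam("top"); P=cloud(C,d)
print("green lid",plane(C,(370,229),.06),"tape",plane(C,(357,259),.022))
k=(np.hypot(P[...,0]-.44,P[...,1]+.35)<.05)&(P[...,2]>.03); print(P[k].mean(0),k.sum())
C=cam("side");z=np.load("side0.npz"); P=cloud(C,z["d"]); k=(np.hypot(P[...,0]-.44,P[...,1]+.35)<.06)&(P[...,2]>.02)&(P[...,2]<.08); print(P[k].mean(0),k.sum())
# cup now
st=r.state(); 
E
python3 go.py .428 -.275 .11 -7.6
```

```text
green lid [[ 0.4231 -0.3673  0.06  ]] tape [[ 0.3254 -0.3275  0.022 ]]
[ 0.4259 -0.3639  0.0548] 125
[ 0.4244 -0.3585  0.0453] 183
t 57.2333 pos [ 0.6228 -0.1204  0.1014] rot [179.7696   0.0377  -7.7843] open 0.0121 F [-0.3023 -0.7033 -1.3312] J [-21.7181  23.5741  87.111   -0.2488  69.2962 -13.8459]
shift now-axes mm [-172.0374  179.585    -7.73  ] len 248.81194645407956 | goal-axes mm [-172.6086  178.9981   -8.5653] | turn rad [ 0.004   0.0007 -0.0032]
```

```bash
python3 -m handwheel '[0,10,0,0.004,0,0,-1,0,22,0,0,0,0,-1,-10,25,0,0,0,0,-1,-22,25,0,0,0,0,-1,-25,25,0,0,0,0,-1,-25,25,0,0,0,0,-1,-25,20,0,0,0,0,-1,-20,12,0,0,0,0,-1,-10,5,0,0,0,0,-1,0,0,0,0,0,0,-1]'; python3 go.py .428 -.275 .085 -7.6
```

```text
t: 58.07
ee_pos: [0.4579, -0.2815, 0.1022]
ee_rot: [179.8, -0.2, -7.7]
force: [1.3, 0.5, -0.7]
opening: 0.012
t 58.0667 pos [ 0.4579 -0.2815  0.1022] rot [179.8422  -0.249   -7.6564] open 0.012 F [ 1.2891  0.4717 -0.6841] J [-44.4841   9.9833 103.872    0.0252  65.8508 -36.8377]
shift now-axes mm [-30.5807  -2.5008  17.0712] len 35.11209359064934 | goal-axes mm [-30.5038  -2.4838  17.2108] | turn rad [ 0.0028 -0.0043 -0.001 ]
```

Now I measure the cup and the cork mat from the cameras before the final lowering.

```bash
python3 -m handwheel '[-10,-1,2,0,-0.004,0,-1,-14,-1,5,0,0,0,-1,-6,0,5,0,0,0,-1,0,0,0,0,0,0,-1]'; python3 go.py .428 -.275 .070 -7.6; python3 - <<'E'
from h import *
np.set_printoptions(precision=4,suppress=True)
for n in ["side","wrist"]:
    st,p,d,C=grab(n,n+"15"); P=cloud(C,d); X,Y,Z=P[...,0],P[...,1],P[...,2]; hsv=cv2.cvtColor(p,cv2.COLOR_RGB2HSV); H,S=hsv[...,0],hsv[...,1]
    m=((H<8)|(H>172))&(S>150)&(np.hypot(X-.44,Y+.19)<.1)&(Z>.06); 
    top=np.percentile(Z[m],97) if n=="side" else np.percentile(Z[m],90); k=m&(Z>top-.006); a=P[k]
    A=np.c_[2*a[:,:2],np.ones(len(a))]; s=np.linalg.lstsq(A,(a[:,:2]**2).sum(1),rcond=None)[0]
    print(n,"rim",s[:2],np.sqrt(s[2]+s[:2]@s[:2]),"z",top,len(a))
    if n=="side": cv2.imwrite("pics/side15z.png",cv2.resize(p[100:270,200:420],None,fx=3,fy=3,interpolation=cv2.INTER_CUBIC)[:,:,::-1])
E
```

```text
t: 58.4
ee_pos: [0.4306, -0.2762, 0.0911]
ee_rot: [179.8, -0.3, -7.7]
force: [-0.2, 0.8, -1.9]
opening: 0.0118
t 58.4 pos [ 0.4306 -0.2762  0.0911] rot [179.7825  -0.302   -7.7061] open 0.0118 F [-0.2369  0.7924 -1.9344] J [-46.237    7.132  108.5017   0.02    63.9945 -38.539 ]
shift now-axes mm [-2.8839 -0.8716 21.0399] len 21.25453981441518 | goal-axes mm [-2.7715 -0.7969 21.058 ] | turn rad [ 0.0038 -0.0053 -0.0019]
side rim [ 0.4384 -0.1916] 0.05489039785179733 z 0.11739005312093002 179
wrist rim [ 0.4407 -0.1956] 0.0521077080728964 z 0.11739147811179218 7802
```

View pics/side15z.png

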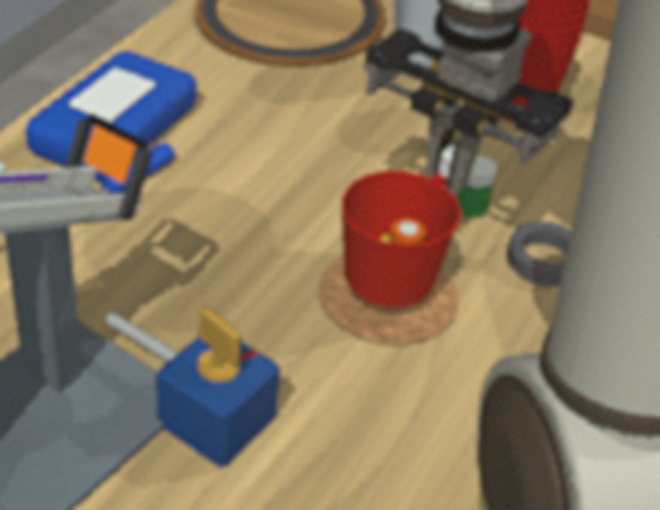

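View pics/wrist15.png

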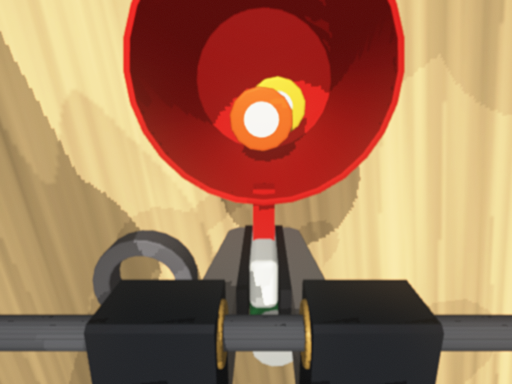

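```bash
python3 -m handwheel '[-2,-1,6,0.004,-0.005,0,-1,-1,-1,9,0,0,0,-1,-1,0,6,0,0,0,-1]'; python3 go.py .429 -.276 .067 -7.6
```

```text
t: 58.75
ee_pos: [0.4315, -0.2754, 0.0717]
ee_rot: [179.8, -0.4, -7.6]
force: [-0.2, 0.3, -1.7]
opening: 0.0118
t 58.75 pos [ 0.4315 -0.2754  0.0717] rot [179.7951  -0.3634  -7.5841] open 0.0118 F [-0.1583  0.264  -1.7215] J [-46.1369   8.8005 109.1367   0.0753  61.6509 -38.5877]
shift now-axes mm [-2.404   0.9237  4.7281] len 5.383953956199983 | goal-axes mm [-2.3737  0.9412  4.7399] | turn rad [ 0.0036 -0.0063  0.0003]
```

```bash
python3 -m handwheel '[-2,0,3,0.004,-0.006,0,-1,0,0,1,0,0,0,-1]'; python3 go.py .429 -.276 .067 -7.6;python3 -m handwheel '[0,0,1,0,0,0,-1]'; python3 go.py .429 -.276 .067 -7.6
```

```text
t: 58.92
ee_pos: [0.4293, -0.2748, 0.0665]
ee_rot: [-179.9, 0.1, -7.5]
force: [-5.2, -1.7, 13.9]
opening: 0.012
t 58.9167 pos [ 0.4293 -0.2748  0.0665] rot [-179.9119    0.0985   -7.5444] open 0.012 F [-5.1527 -1.7395 13.8748] J [-46.24     9.3957 109.1489   0.0082  61.5873 -38.6994]
shift now-axes mm [-0.0986  1.1898 -0.5115] len 1.2988454230707056 | goal-axes mm [-0.0966  1.1907 -0.5098] | turn rad [-0.0015  0.0017  0.001 ]
t: 59.0
ee_pos: [0.4293, -0.2751, 0.0664]
ee_rot: [-179.9, 0.1, -7.5]
force: [-3.8, 1.8, 11.4]
opening: 0.0118
t 59.0 pos [ 0.4293 -0.2751  0.0664] rot [-179.8999    0.1458   -7.5225] open 0.0118 F [-3.7513  1.7686 11.4407] J [-46.2462   9.4765 109.0746  -0.0149  61.6253 -38.7165]
shift now-axes mm [-0.2038  0.8914 -0.6477] len 1.1205580844598064 | goal-axes mm [-0.2009  0.8928 -0.6467] | turn rad [-0.0017  0.0025  0.0014]
```

Contact with the mat (about 12 N). Releasing, then lifting away.

```bash
python3 -m handwheel '[0,0,-0.5,0,0,0,-1,0,0,0,0,0,0,-0.4,0,0,0,0,0,0,0,0,0,0,0,0,0,0,0,0,0,0,0,0,0,0,0,0,0,0,0,0,0,0,-15,0,0,0,0,0,0,-30,0,0,0,0,0,0,-35,0,0,0,0,0,0,-35,0,0,0,0,0,0,-20,0,0,0,0]'; python3 -m handwheel '[0,20,-30,0,0,0,0,0,25,-20,0,0,0,0,0,25,0,0,0,0,0,0,20,0,0,0,0,0]'; python3 - <<'E'
from h import *
np.set_printoptions(precision=4,suppress=True)
for n in ["side","wrist","top"]:
    st,p,d,C=grab(n,n+"16"); P=cloud(C,d); X,Y,Z=P[...,0],P[...,1],P[...,2]; hsv=cv2.cvtColor(p,cv2.COLOR_RGB2HSV); H,S=hsv[...,0],hsv[...,1]
    m=((H<8)|(H>172))&(S>150)&(np.hypot(X-.44,Y+.19)<.1)&(Z>.06); 
    if m.sum()<50: continue
    top=np.percentile(Z[m],97); k=m&(Z>top-.006); a=P[k]
    A=np.c_[2*a[:,:2],np.ones(len(a))]; s=np.linalg.lstsq(A,(a[:,:2]**2).sum(1),rcond=None)[0]
    print(n,"rim",s[:2],np.sqrt(s[2]+s[:2]@s[:2]),"z",top,len(a), "rim plane",np.linalg.lstsq(np.c_[a[:,:2],np.ones(len(a))],a[:,2],rcond=None)[0])
    if n=="side": cv2.imwrite("pics/side16z.png",cv2.resize(p[100:270,200:420],None,fx=3,fy=3,interpolation=cv2.INTER_CUBIC)[:,:,::-1])
E
python3 go.py .429 -.276 .067 -7.6
```

```text
t: 59.92
ee_pos: [0.4263, -0.2719, 0.1996]
ee_rot: [-179.3, 0.9, -7.6]
force: [-0.2, -0.9, 0.2]
opening: 0.0459
t: 60.25
ee_pos: [0.4176, -0.3631, 0.2584]
ee_rot: [-179.7, 0.3, -7.2]
force: [-0.2, 0.1, -0.7]
opening: 0.0463
side rim [ 0.4394 -0.1885] 0.054116523287234285 z 0.09391576485699506 163 rim plane [-0.0018  0.0095  0.0941]
wrist rim [ 0.4388 -0.1935] 0.05187654995555943 z 0.09471443332119334 558 rim plane [-0.0008 -0.0033  0.0928]
top rim [ 0.4385 -0.1885] 0.053780401554713884 z 0.09751340630474142 79 rim plane [-0.0004  0.0145  0.0974]
t 60.4 pos [ 0.4172 -0.3621  0.2568] rot [-179.5424    0.4493   -7.3   ] open 0.0461 F [-0.4135  0.1505 -0.4082] J [-53.4865   4.7501  91.4467  -0.0074  84.4444 -46.184 ]
shift now-axes mm [  2.2672 -85.3658 190.5192] len 208.7822383347499 | goal-axes mm [  0.3237 -86.8874 189.8434] | turn rad [-0.008   0.0079  0.0052]
```

View pics/side16z.png

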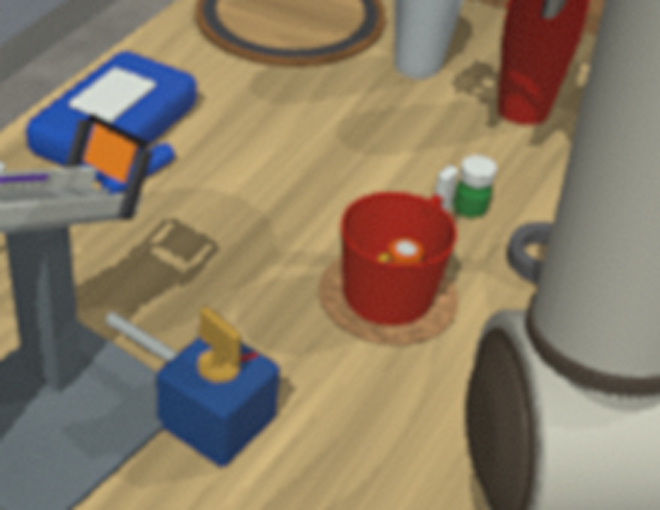

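View pics/wrist16.png

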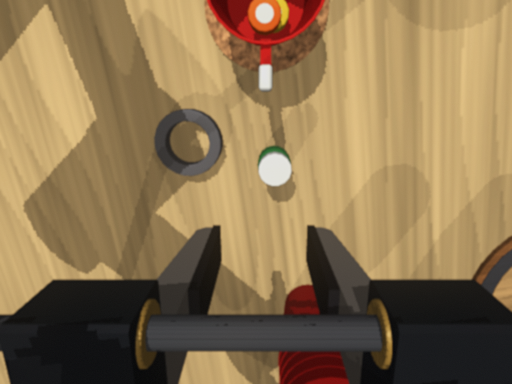

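```bash
python3 - <<'E'
from cell import r
print(r.job_done(), r.state()["t"])
E
```

```text
the job is handed in; nothing more can be done
the job is handed in; nothing more can be done
```

The job is handed in, at about 60 s of the 210 s allowed. The two castings present, yellow and orange, are in the cup, and the cup stands on the cork mat. Hand-in gives no verdict, so what follows rests on my own camera and force readings.

- **Loading:** I set both castings on the chute, and the wrist view showed them upright behind the shut gate before winding.
- **Winding:** I wound the key in one continuous grip until the torque rose and the jaws began to slip on the bow. The picture afterwards put it at about 189°, or 3.30 rad, which is its stop.
- **Catching:** The cup was held under the lip from about 7 s after winding. Both castings dropped into it at about 52 s. That is roughly 30 s after the key reached its stop, at or slightly past the late end of the stated 20 to 30 s.
- **Placing:** I lowered the cup until it touched the cork with about 12 N, released it and backed away.

**Last checks:**
- **Cup:** The three cameras put the rim centre within about 4 mm of the cork mat's centre; side and top agree within 2 mm, and the wrist differs by 3 to 5 mm. The rim is level within about 1° and at the expected height.
- **Castings:** Both are visible inside the cup.
- **Bystanders:** I saw no bystander displaced. I did not re-measure their positions.
- **Failed checks:** The only failure was one top-view cup reading taken while the arm hid the cup. I used the wrist view instead.

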